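Put the battery packs back in their colour-labelled bays

TASK

Put every battery pack away in the bay of the sloping rack whose label has the pack's colour: the blue and orange packs from the bench, and the green pack, which someone left in the orange bay. Each must end up fully down in its bay, flat on the bay's floor with its rail up; set them down gently, do not drop or ram them. Leave the yellow pack, the tools and the other things where they are.

Things in the scene. Friction and masses are not known exactly. Their poses are not given: they have to be found in the camera images.
- pack_blue: Battery pack: black block 92 (x) x 62 (y) x 38 mm with a raised rail block 56 x 40 x 24 mm centred on top (62 mm high in all; grip the rail block across its 40 mm), blue bands on ends, sides and shoulders; about 0.4 kg. Origin: centre of its underside; z out of the rail. It fits a bay either end first. Starts lying on the bench, rail up, at any yaw.
- pack_orange: Battery pack: black block 92 (x) x 62 (y) x 38 mm with a raised rail block 56 x 40 x 24 mm centred on top (62 mm high in all; grip the rail block across its 40 mm), orange bands on ends, sides and shoulders; about 0.4 kg. Origin: centre of its underside; z out of the rail. It fits a bay either end first. Starts lying on the bench, rail up, at any yaw.
- pack_green: Battery pack: black block 92 (x) x 62 (y) x 38 mm with a raised rail block 56 x 40 x 24 mm centred on top (62 mm high in all; grip the rail block across its 40 mm), green bands on ends, sides and shoulders; about 0.4 kg. Origin: centre of its underside; z out of the rail. It fits a bay either end first. Starts misfiled in the orange bay.
- pack_yellow: Battery pack: black block 92 (x) x 62 (y) x 38 mm with a raised rail block 56 x 40 x 24 mm centred on top (62 mm high in all; grip the rail block across its 40 mm), yellow bands on ends, sides and shoulders; about 0.4 kg. Origin: centre of its underside; z out of the rail. It fits a bay either end first. Already stored in its own yellow bay: leave it there.
- bay_blue: Bay with blue label plate (34 x 70 mm) along its lower front edge: grey open tray, inside 99 (x) x 69 (y) mm, walls 5.5 mm thick, 17.5 mm high above its floor. Origin: centre of the inner floor, 62 mm above the bench; z: the floor's normal, 30 degrees off vertical, leaning towards the robot; x up the slope, y along the rack. A stored pack stands on the floor, its x along the bay's x.
- bay_orange: Bay with orange label plate (34 x 70 mm) along its lower front edge: grey open tray, inside 99 (x) x 69 (y) mm, walls 5.5 mm thick, 17.5 mm high above its floor. Origin: centre of the inner floor, 62 mm above the bench; z: the floor's normal, 30 degrees off vertical, leaning towards the robot; x up the slope, y along the rack. A stored pack stands on the floor, its x along the bay's x.
- bay_green: Bay with green label plate (34 x 70 mm) along its lower front edge: grey open tray, inside 99 (x) x 69 (y) mm, walls 5.5 mm thick, 17.5 mm high above its floor. Origin: centre of the inner floor, 62 mm above the bench; z: the floor's normal, 30 degrees off vertical, leaning towards the robot; x up the slope, y along the rack. A stored pack stands on the floor, its x along the bay's x.
- bay_yellow: Bay with yellow label plate (34 x 70 mm) along its lower front edge: grey open tray, inside 99 (x) x 69 (y) mm, walls 5.5 mm thick, 17.5 mm high above its floor. Origin: centre of the inner floor, 62 mm above the bench; z: the floor's normal, 30 degrees off vertical, leaning towards the robot; x up the slope, y along the rack. A stored pack stands on the floor, its x along the bay's x.
- rack: Fixed rack of four bays in any order, 80 mm apart along y, sloping 30 degrees up away from the robot. Base 150 (x) x 360 (y) mm; origin: its centre, on the bench; x away from the robot. A lamp bar crosses over the bays along y: x 10 to 34, z 242 to 258 mm, 343 mm long; end posts at x 66, y +-168, 257 mm high. A gripper tilted square to the bays passes in front of the bar; a vertical one meets it.
- tube: Green plastic tube standing on a steel disc, 30 mm diameter (disc 42 mm), 100 mm high, between the two packs on the bench. Origin: centre of its underside. Bystander.
- drill: Green cordless drill lying on its side behind the packs, about 220 x 175 x 62 mm, chuck to +x; origin under the motor barrel's middle. Bystander.
- grinder: Green angle grinder lying behind the rack, about 315 x 170 x 62 mm; origin under the middle of its body. Bystander.
- mug: Blue mug, 80 mm diameter, 95 mm high, origin: centre of its underside. Bystander.
- screwdriver: Screwdriver lying in front of the rack, about 200 mm long, under 40 mm high. Bystander.
- sleeve: Green plastic sleeve lying in front of the rack, 32 mm diameter, 140 mm long along x; origin under its middle. Bystander.

How it is judged:
By the outcome, as a careful person would: the job done as asked, in the order asked, and still so for the second after the job is handed in, with the robot touching nothing.
It also fails if it takes over 72 s, if anything falls off the work surface, if the arm or the gripper's body presses on something with over 40 N, if the wrist force passes 120 N, or if a joint passes its speed limit or range.

ROBOT

A 6-joint arm with a two-finger parallel gripper is mounted at the origin on the work surface. World frame = base frame: x ahead of the robot, y to its left, z up, the work surface at z = 0. Lengths are in mm, angles in rad, forces in N, time in s.
With the tool pointing down it reaches from about 350 to 775 mm from the base axis. Payload 7.3 kg.
Tool frame: the origin (TCP) lies at the very end of the fingers, on their centre line; the grasp point (between the pads) lies 19 mm behind it; x points along the fingers, z is the direction in which the jaws open and shut, and the axes are right-handed (so a half turn about x gives the same grasp; the last joint's range is limited). The gripper opens to 92 mm and grips with 3 to 60 N. Pads are 19 mm wide; open, the fingers measure 130 mm over their backs; the gripper's body (75 mm by 190 mm) begins 47 mm behind the grasp point.
Start: joints at [-0.146, 0.342, 1.524, -0, 1.275, -0.146], TCP at [525.019, 0.019, 226.741] pointing down, gripper open.
Joint ranges: [-2.53, 2.53], [-0.77, 2.02], [0.04, 2.7], [-1, 4.14], [0.28, 2.66], [-3.11, 3.11]. Speed limits (rad/s): [2.57, 2.57, 3.14, 3.14, 3.14, 3.14].

INTERFACE

Orientations are given as [roll, pitch, yaw] about the fixed x, y, z axes, in that order (R = Rz(yaw) Ry(pitch) Rx(roll)).
In Python, from plant import * gives the robot as it stands.
- The arm moves only by the tool carry_out, never from a script. Its argument "rows" is a list of rows, each a list of 4 numbers: the shift along the world's x, y, z in mm, then the turn about the world's z in degrees. In form: [[x, y, z, twist], ...]. A call has 1 to 20 rows; each row is the pose to reach, as a shift and turn from the pose measured when the call began; what a row does not reach only later rows make up. A row lasts 1/12 s, in which the tool goes at most 41.7 mm and 7.16 degrees, less where a joint would pass 70% of its speed; a pose out of reach is approached as far as the arm can. A call with a gripper value outside its range is refused whole. "hand" is the finger opening in mm, from 0 to 91.8, set as the call begins (left out, the last holds). The fingers move at their own pace and stop on an object; the grip force is fixed at half the most. Time passes only in rows, so rows that repeat a pose let the fingers close. It gives the time, the measured TCP pose, the force and the opening at its end, in the units of the state.
- get_obs(): the state, without advancing time (a new reading comes with each control period).
- capture(name): name is "scene" or "side" or "wrist"; returns the picture (420x560x3 uint8, red, green, blue); there is no depth.
- camera_info(name): a dict with "camera_matrix" (3x3 intrinsics, pixels), "pose" (4x4, takes a point from camera to world coordinates); the wrist camera has in their place "mount" (4x4, takes a point from camera to tool coordinates, whose origin is the TCP and whose axes are the tool frame's). Camera axes: x right, y down, z forward; pixel columns grow to the right and rows downward; lengths in mm; the calibration is good to about 2 mm. A picture is of the moment at which its call begins: read the wrist's pose just before it. camera_info takes no time and is no camera call.
- close_job(): hands the job in, once; it reports no verdict.
The state is a dict: "time": time; "joint_positions": joint angles; "dq": joint speeds; "tau": joint torques, N m; "tool_pos": TCP position; "tcp_rot": TCP orientation; "contact_force": force on the tool from outside, world axes, zero at the start; "moment": the same for the moment, N m; "grip_width": finger opening in mm.
Only numpy, scipy, OpenCV 4.12 (cv2) and the standard library are available. Lean on these libraries where they do the work, as an engineer would, in place of code of your own. Each camera call takes 0.05 s, during which the arm holds its last target. There are 200 camera calls.

## Working session

There is one attempt and no reset: what is moved stays moved. The work goes in short steps, Python scripts to look and compute and a tool call to move; the robot and the scene stay as the last step left them, time stands still between calls to the robot, and variables do not carry over. Pictures are saved under pics/ and viewed, about 8 in all and at most 12, crops included, and the job is handed in when it is done.

Besides the shell and the picture viewer there is one more tool, called after ">>>" in YAML: its name, and indented under it one key for each argument. carry_out: Moves the arm, as the interface text tells. Its arguments: {"type":"object","properties":{"rows":{"type":"array"},"hand":{"type":"number"}},"required":["rows"]}

```bash
ls -la; mkdir -p pics; python3 - <<'E'
from plant import *
import cv2,numpy as np
np.set_printoptions(precision=4,suppress=True)
print(get_obs())
for n in("scene","side","wrist"):
    i=camera_info(n);print(n,i)
    cv2.imwrite(f"pics/{n}0.png",capture(n)[:,:,::-1])
E
```

```text
total 12
drwxr-xr-x  3 agent agent 4096 Dec  4 18:31 .
drwxr-xr-x 23 root  root  4096 Dec  4 18:31 ..
drwxr-xr-x  2 agent agent 4096 Dec  4 18:31 pics
{'time': 0.0, 'joint_positions': array([-0.146 ,  0.3427,  1.525 , -0.    ,  1.2754, -0.146 ]), 'dq': array([-0.0003,  0.0014,  0.0008, -0.0002, -0.0001,  0.0013]), 'tau': array([  0.0008, -43.1246, -24.422 ,   0.0718,   0.0559,  -0.0001]), 'tool_pos': array([524.5993,   0.0783, 226.0626]), 'tcp_rot': array([3.0069, 1.5693, 3.007 ]), 'contact_force': array([-0.5194, -0.9949,  0.2437]), 'moment': array([-0.0146,  0.0153, -0.0005]), 'grip_width': 91.539582326102}
scene {'camera_matrix': array([[439.9128,   0.    , 279.9722],
       [  0.    , 439.9128, 211.7557],
       [  0.    ,   0.    ,   1.    ]]), 'pose': array([[   0.5607,    0.6519,   -0.5106, 1085.6119],
       [   0.8279,   -0.4522,    0.3317, -411.0889],
       [  -0.0146,   -0.6087,   -0.7933,  899.7784],
       [   0.    ,    0.    ,    0.    ,    1.    ]])}
side {'camera_matrix': array([[451.305 ,   0.    , 278.5696],
       [  0.    , 451.305 , 209.1999],
       [  0.    ,   0.    ,   1.    ]]), 'pose': array([[   0.9718,   -0.1632,    0.1701,  347.9245],
       [  -0.2352,   -0.7185,    0.6545, -883.8812],
       [   0.0153,   -0.6761,   -0.7367,  976.4333],
       [   0.    ,    0.    ,    0.    ,    1.    ]])}
wrist {'camera_matrix': array([[316.2032,   0.    , 283.7704],
       [  0.    , 316.2032, 206.7485],
       [  0.    ,   0.    ,   1.    ]]), 'mount': array([[   0.0004,   -0.31  ,    0.9507, -157.8656],
       [  -0.0011,   -0.9507,   -0.31  ,   83.7236],
       [   1.    ,   -0.0009,   -0.0008,   -0.796 ],
       [   0.    ,    0.    ,    0.    ,    1.    ]])}
```

View pics/scene0.png

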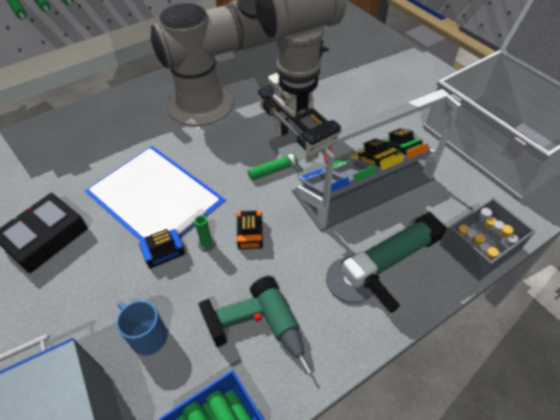

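View pics/side0.png

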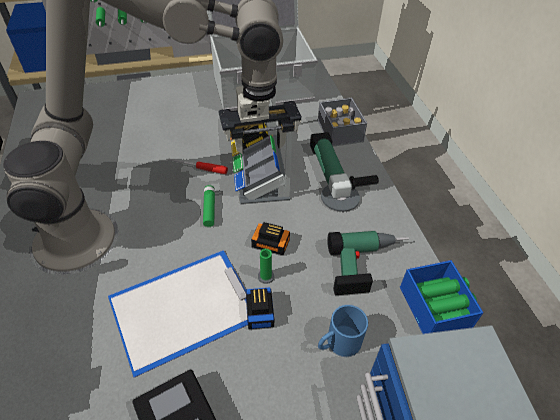

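```bash
python3 - <<'E'
import cv2,numpy as np
def crop(f,u0,v0,w,h,s):
    im=cv2.imread(f"pics/{f}")[v0:v0+h,u0:u0+w]
    o=cv2.resize(im,None,fx=s,fy=s,interpolation=cv2.INTER_CUBIC)
    for u in range(-u0%20,w,20):
        cv2.line(o,(u*s,0),(u*s,6),(0,0,255),1);cv2.putText(o,str(u+u0),(u*s,16),0,.35,(0,0,255))
    for v in range(-v0%20,h,20):
        cv2.line(o,(0,v*s),(6,v*s),(0,0,255),1);cv2.putText(o,str(v+v0),(8,v*s+4),0,.35,(0,0,255))
    return o
a=crop("scene0.png",130,200,140,75,5); b=crop("side0.png",215,215,140,115,5)
cv2.imwrite("pics/c1.png",cv2.resize(b,None,fx=1,fy=1))
a2=crop("scene0.png",285,90,160,140,4)
cv2.imwrite("pics/c2.png",a2)
b2=crop("scene0.png",130,200,160,75,5);cv2.imwrite("pics/c3.png",b2)
E
```

```text
(no output)
```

View pics/c1.png

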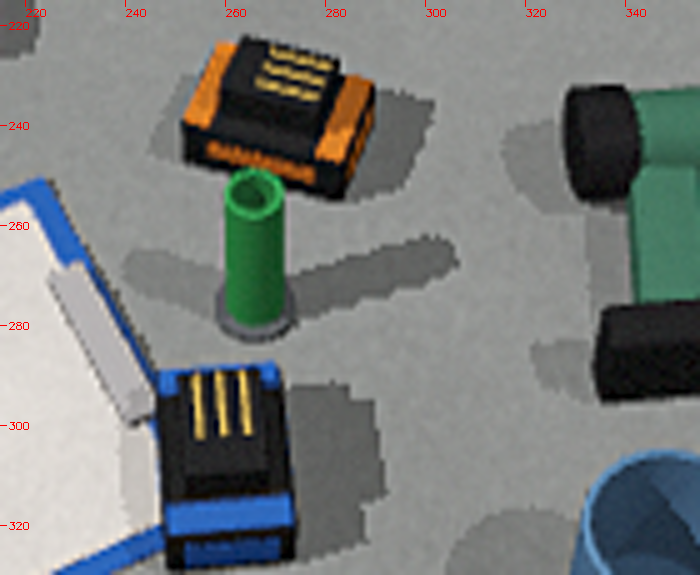

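View pics/c2.png

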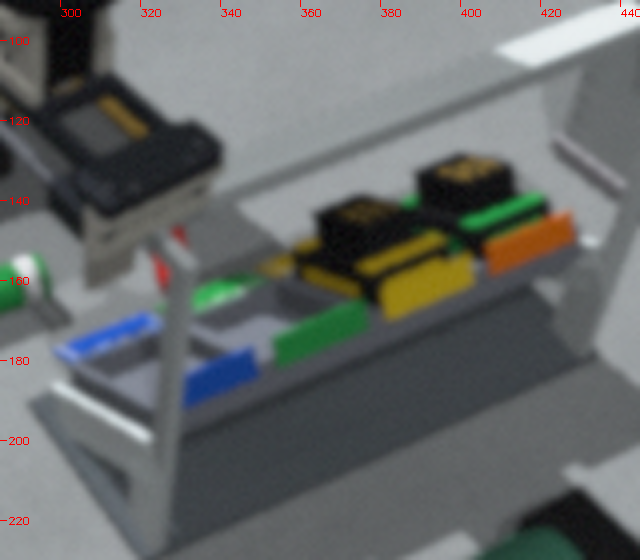

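```bash
cat > h.py <<'E'
from plant import *
import numpy as np,cv2
from scipy.spatial.transform import Rotation as R
from scipy.optimize import least_squares
np.set_printoptions(precision=2,suppress=True)
def cam(n,obs=None):
    i=camera_info(n);K=i["camera_matrix"]
    if n=="wrist":
        T=np.eye(4);T[:3,:3]=R.from_euler("xyz",obs["tcp_rot"]).as_matrix();T[:3,3]=obs["tool_pos"]
        return K,T@i["mount"]
    return K,i["pose"]
def proj(c,P):
    K,T=c;p=(np.asarray(P,float)-T[:3,3])@T[:3,:3];p=p@K.T;return p[:,:2]/p[:,2:]
def back(c,uv,z):
    K,T=c;d=T[:3,:3]@np.linalg.solve(K,[uv[0],uv[1],1]);return T[:3,3]+d*(z-T[2,3])/d[2]
def pack(p,L):  # p=x,y,yaw
    c,s=np.cos(p[2]),np.sin(p[2]);L=np.asarray(L,float)
    return np.c_[p[0]+c*L[:,0]-s*L[:,1],p[1]+s*L[:,0]+c*L[:,1],L[:,2]]
def fit(c,L,uv,p0):
    r=least_squares(lambda p:(proj(c,pack(p,L))-uv).ravel(),p0,x_scale=[10,10,.1],loss="soft_l1");return r.x,(proj(c,pack(r.x,L))-uv)
E
python3 - <<'E'
from h import *
s=cam("side");sc=cam("scene")
for n,uv in dict(O=[(251.6,246.6),(283.4,254.6),(289.4,238.6)],B=[(248.6,328.6),(274,326.6)]).items():
    print(n,[back(s,u,0)[:2] for u in uv])
print("postbase scene",back(sc,(324,225),0),back(sc,(430,178),0))
print("base end scene",back(sc,(293,190),0),back(sc,(320,230),0))
print("rack side: base corners",back(s,(243,201),0),back(s,(290,197),0))
print(R.from_euler("xyz",get_obs()["tcp_rot"]).as_matrix())
# orange: body x-axis = ?
uvO=[(251.6,246.6),(283.4,254.6),(289.4,238.6),(251.6,240),(284,248),(289.8,231.4),(258.6,223.4),(263.6,222.4),(283,226.4)]
LO=[(-46,-31,0),(46,-31,0),(46,31,0),(-46,-31,38),(46,-31,38),(46,31,38),(-46,31,38),(-28,20,62),(28,20,62)]
p0=[*back(s,(270,240),20)[:2],-.3];print(fit(s,LO,uvO,p0))
uvB=[(248.6,328.6),(274,326.6),(247.6,321.6),(274.6,320.6),(246.6,289),(270.6,287.6)]
LB=[(-46,31,0),(-46,-31,0),(-46,31,38),(-46,-31,38),(46,31,38),(46,-31,38)]
p0=[*back(s,(260,305),20)[:2],1.5];print(fit(s,LB,uvB,p0))
E
```

```text
O [array([ 469.06, -134.52]), array([ 547.02, -180.25]), array([ 576.6, -130.5])]
B [array([ 414.33, -372.45]), array([ 473.9 , -381.05])]
postbase scene [604.39  32.68   0.  ] [643.36 365.68   0.  ]
base end scene [465.55  35.07   0.  ] [610.91  15.1    0.  ]
rack side: base corners [477.7   39.46  -0.  ] [618.67  24.56  -0.  ]
[[-0.  0.  1.]
 [ 0.  1. -0.]
 [-1.  0. -0.]]
(array([ 522.28, -136.87,   -0.53]), array([[-0.34,  1.83],
       [ 0.37,  1.97],
       [ 0.62,  0.7 ],
       [-0.76, -0.33],
       [ 0.11, -0.13],
       [ 0.69, -0.9 ],
       [-0.38, -0.6 ],
       [-0.47, -0.97],
       [ 0.18, -0.21]]))
(array([ 450.19, -334.6 ,    1.42]), array([[-0.44,  1.28],
       [ 0.39,  1.37],
       [-0.01,  0.35],
       [-0.07, -0.59],
       [-0.59, -1.23],
       [ 0.85, -1.52]]))
```

View pics/wrist0.png

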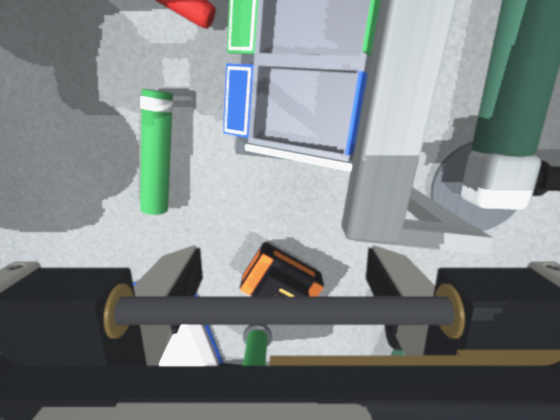

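>>> carry_out:
  rows:
    - [0,0,40,0]
    - [30,0,80,0]
    - [70,0,110,0]
    - [110,0,120,0]
    - [150,0,120,0]
    - [190,0,120,0]
    - [230,0,120,0]
    - [270,0,120,0]
    - [310,0,120,0]
    - [350,0,120,0]
    - [390,0,120,0]
    - [430,0,120,0]

```text
time: 1.15
tool_pos: [803.4, -0.1, 302.8]
tcp_rot: [0.017, 1.545, 0.017]
contact_force: [-0.1, 0.1, 0.6]
grip_width: 92.2
```

```bash
python3 - <<'E'
from h import *
o=get_obs();print(o["time"],o["tool_pos"],o["joint_positions"]);print(R.from_euler("xyz",o["tcp_rot"]).as_matrix())
E
```

```text
1.15 [803.41  -0.13 302.79] [-0.1   1.04  0.04  0.    2.04 -0.1 ]
[[ 0.03  0.    1.  ]
 [ 0.    1.   -0.  ]
 [-1.    0.    0.03]]
```

>>> carry_out:
  rows:
    - [1000,0,150,0]
    - [1000,0,150,0]
    - [1000,0,150,0]
    - [1000,0,150,0]

```text
time: 1.48
tool_pos: [830.6, -0.1, 269.2]
tcp_rot: [0.002, 1.51, 0.002]
contact_force: [-0.7, 0.3, 0.4]
grip_width: 92.3
```

>>> carry_out:
  rows:
    - [1000,0,150,0]
    - [1000,0,150,0]
    - [1000,0,150,0]
    - [1000,0,150,0]

```text
time: 1.82
tool_pos: [855.4, -0.0, 235.9]
tcp_rot: [0.0, 1.478, 0.0]
contact_force: [-0.3, -0.2, -0.5]
grip_width: 91.8
```

>>> carry_out:
  rows:
    - [1000,0,600,0]
    - [1000,0,600,0]
    - [1000,0,600,0]
    - [1000,0,600,0]
    - [1000,0,600,0]
    - [1000,0,600,0]

```text
time: 2.32
tool_pos: [852.8, -0.1, 269.8]
tcp_rot: [-0.001, 1.442, -0.001]
contact_force: [0.7, 0.5, 0.0]
grip_width: 91.8
```

```bash
python3 - <<'E'
from h import *
o=get_obs();print(o["time"],o["tool_pos"],o["joint_positions"],o["dq"])
E
```

```text
2.3167 [852.76  -0.07 269.8 ] [-0.09  1.08  0.04  0.01  1.9  -0.09] [-0.   -0.05  0.    0.    0.05 -0.  ]
```

>>> carry_out:
  rows:
    - [1500,0,500,0]
    - [1500,0,500,0]
    - [1500,0,500,0]
    - [1500,0,500,0]
    - [1500,0,500,0]
    - [1500,0,500,0]
    - [1500,0,500,0]
    - [1500,0,500,0]
    - [1500,0,500,0]
    - [1500,0,500,0]

```text
time: 3.15
tool_pos: [874.9, -0.0, 244.5]
tcp_rot: [-0.001, 1.408, -0.001]
contact_force: [0.4, -0.1, -0.8]
grip_width: 91.8
```

>>> carry_out:
  rows:
    - [1500,0,500,0]

```text
time: 3.23
tool_pos: [883.7, -0.0, 244.8]
tcp_rot: [-0.001, 1.382, -0.001]
contact_force: [-0.2, 0.6, -0.7]
grip_width: 92.0
```

>>> carry_out:
  rows:
    - [1500,0,500,0]

```text
time: 3.32
tool_pos: [892.9, 0.0, 245.9]
tcp_rot: [-0.0, 1.353, -0.0]
contact_force: [-0.1, 0.3, 0.2]
grip_width: 92.1
```

>>> carry_out:
  rows:
    - [1500,0,500,0]

```text
time: 3.4
tool_pos: [902.2, -0.0, 246.9]
tcp_rot: [-0.0, 1.325, -0.0]
contact_force: [0.2, -0.4, -0.2]
grip_width: 91.8
```

>>> carry_out:
  rows:
    - [-20,0,36,0]
    - [-45,0,68,0]
    - [-75,0,95,0]
    - [-115,0,100,0]
    - [-155,0,100,0]
    - [-195,0,100,0]
    - [-235,0,100,0]
    - [-275,0,100,0]
    - [-315,0,100,0]
    - [-355,0,90,0]
    - [-395,0,80,0]
    - [-435,0,70,0]
    - [-475,0,60,0]
    - [-515,0,50,0]
    - [-555,0,40,0]
    - [-595,0,40,0]
    - [-635,0,40,0]

```text
time: 4.82
tool_pos: [265.5, 0.7, 286.1]
tcp_rot: [-0.001, 1.325, 0.001]
contact_force: [-1.1, -1.1, 1.6]
grip_width: 91.8
```

```bash
python3 - <<'E'
from h import *
o=get_obs();print(o["time"],o["tool_pos"],o["joint_positions"],o["tcp_rot"])
E
```

```text
4.8167 [265.5    0.75 286.09] [-0.41 -0.4   2.1   0.1   1.22 -0.44] [-0.    1.33  0.  ]
```

>>> carry_out:
  rows:
    - [-40,0,-35,0]
    - [-40,0,-70,0]
    - [-40,0,-100,0]

```text
time: 5.07
tool_pos: [223.9, 0.8, 185.1]
tcp_rot: [-0.014, 1.321, -0.014]
contact_force: [0.7, -0.5, -0.9]
grip_width: 91.9
```

```bash
python3 - <<'E'
from h import *
o=get_obs();print(o["time"],o["tool_pos"],o["joint_positions"],o["tcp_rot"])
E
```

```text
5.0667 [223.87   0.81 185.14] [-0.54 -0.42  2.4   0.15  0.96 -0.62] [-0.01  1.32 -0.01]
```

>>> carry_out:
  rows:
    - [0,0,-40,0]
    - [0,0,-75,0]

```text
time: 5.23
tool_pos: [223.4, 0.5, 109.5]
tcp_rot: [-0.028, 1.316, -0.029]
contact_force: [1.6, 0.6, -0.5]
grip_width: 91.4
```

>>> carry_out:
  rows:
    - [-30,0,-25,0]

```text
time: 5.32
tool_pos: [203.0, 0.4, 90.5]
tcp_rot: [-0.014, 1.321, -0.009]
contact_force: [-0.7, -0.2, 1.0]
grip_width: 91.6
```

>>> carry_out:
  rows:
    - [-35,0,0,0]

```text
time: 5.4
tool_pos: [182.2, 0.8, 91.3]
tcp_rot: [0.014, 1.33, 0.021]
contact_force: [-1.2, 1.1, 1.4]
grip_width: 92.0
```

```bash
python3 - <<'E'
from h import *
o=get_obs();print(o["time"],o["tool_pos"],o["joint_positions"],o["tcp_rot"])
E
```

```text
5.4 [182.22   0.82  91.29] [-0.81 -0.32  2.68  0.3   0.63 -1.04] [0.01 1.33 0.02]
```

>>> carry_out:
  rows:
    - [40,0,0,0]
    - [80,0,0,0]
    - [110,0,30,0]
    - [130,0,65,0]
    - [130,0,105,0]
    - [130,0,145,0]
    - [130,0,185,0]
    - [130,0,225,0]
    - [130,0,265,0]
    - [130,0,305,0]
    - [130,0,345,0]
    - [130,0,385,0]
    - [130,0,425,0]

```text
time: 6.48
tool_pos: [311.4, 1.1, 519.0]
tcp_rot: [0.01, 1.328, 0.017]
contact_force: [1.0, -0.1, -0.5]
grip_width: 91.7
```

>>> carry_out:
  rows:
    - [-40,0,0,0]

```text
time: 6.57
tool_pos: [277.0, -0.6, 524.5]
tcp_rot: [-0.0, 1.321, 0.009]
contact_force: [-1.6, -1.9, -0.4]
grip_width: 91.9
```

>>> carry_out:
  rows:
    - [-40,0,0,0]

```text
time: 6.65
tool_pos: [237.1, -0.4, 525.9]
tcp_rot: [-0.004, 1.32, 0.009]
contact_force: [-0.2, -2.2, 1.3]
grip_width: 92.0
```

```bash
python3 - <<'E'
from h import *
o=get_obs();print(o["time"],o["tool_pos"],o["joint_positions"],o["tcp_rot"])
E
```

```text
6.65 [237.07  -0.42 525.91] [-0.51 -0.43  1.47  0.13  1.88 -0.47] [-0.    1.32  0.01]
```

>>> carry_out:
  rows:
    - [23,0,-6,-7]
    - [46,0,-12,-14]
    - [69,0,-18,-21]
    - [92,0,-24,-28]
    - [115,0,-30,-35]
    - [138,0,-36,-42]
    - [161,0,-42,-49]
    - [184,0,-48,-56]
    - [207,0,-54,-63]
    - [230,0,-60,-70]
    - [253,0,-66,-77]
    - [276,0,-72,-84]
    - [299,0,-78,-91]
    - [322,0,-84,-98]
    - [345,0,-90,-105]
    - [368,0,-96,-112]
    - [391,0,-102,-119]
    - [414,0,-108,-126]
    - [437,0,-114,-133]
    - [460,0,-120,-140]

```text
time: 8.32
tool_pos: [686.8, -0.9, 400.2]
tcp_rot: [0.021, 1.326, -2.386]
contact_force: [57.4, 4.7, 62.8]
grip_width: 91.5
```

```bash
python3 - <<'E'
from h import *
o=get_obs();print(o["time"],o["tool_pos"],o["joint_positions"],o["tcp_rot"]);print(R.from_euler("xyz",o["tcp_rot"]).as_matrix())
# kinematic fit (r includes lateral offset d)
D=[([-.146,.342,1.524,0,1.275],525.019,226.741),([-.1,1.04,.04,0,2.04],803.41,302.79),([-.09,1.08,.04,.01,1.9],852.76,269.8),([-.41,-.4,2.1,.1,1.22],265.5,286.09),([-.54,-.42,2.4,.15,.96],223.87,185.14),([-.51,-.43,1.47,.13,1.88],237.07,525.91)]
def f(p,res=True):
    h,l1,l2,l3,a,r0=p;o=[]
    for j,r,z in D:
        t2=j[1];t3=j[1]+j[2]+a;s=j[1]+j[2]+j[4]
        o+=[r0+l1*np.sin(t2)+l2*np.sin(t3)+l3*np.sin(s)-np.sqrt(r*r-76.4**2),h+l1*np.cos(t2)+l2*np.cos(t3)+l3*np.cos(s)-z]
    return np.array(o)
r=least_squares(f,[300,400,350,250,0,0],loss="soft_l1");print(r.x,f(r.x))
E
```

```text
8.3167 [686.82  -0.93 400.23] [-0.03  0.92  0.04 -0.24  2.34  2.22] [ 0.02  1.33 -2.39]
[[-0.18  0.67 -0.72]
 [-0.17 -0.74 -0.65]
 [-0.97  0.01  0.24]]
[269.26 500.11 379.47 356.17   0.13   5.65] [  0.32   2.06  -0.52  -1.37   0.32   2.43   2.     0.24 -11.15  -2.
  -0.05  -0.38]
```

>>> carry_out:
  rows:
    - [-10,0,0,0]
    - [-10,0,0,0]

```text
time: 8.48
tool_pos: [676.6, -1.4, 375.3]
tcp_rot: [-0.109, 1.289, -2.513]
contact_force: [0.4, -0.2, -3.5]
grip_width: 91.8
```

```bash
python3 - <<'E'
from h import *
o=get_obs();print(o)
cv2.imwrite("pics/s1.png",np.hstack([capture("side")[:300,80:400,::-1],capture("scene")[:300,120:440,::-1]]))
E
```

```text
{'time': 8.4833, 'joint_positions': array([-0.03,  0.87,  0.23, -0.22,  2.26,  2.25]), 'dq': array([ 0.01, -0.2 , -0.41, -0.03,  0.09, -0.06]), 'tau': array([  0.06, -86.19, -31.08,  -0.94,   0.69,   0.58]), 'tool_pos': array([676.59,  -1.41, 375.29]), 'tcp_rot': array([-0.11,  1.29, -2.51]), 'contact_force': array([ 0.37, -0.18, -3.53]), 'moment': array([ 0.23,  0.01, -0.07]), 'grip_width': 91.77893251560407}
```

View pics/s1.png

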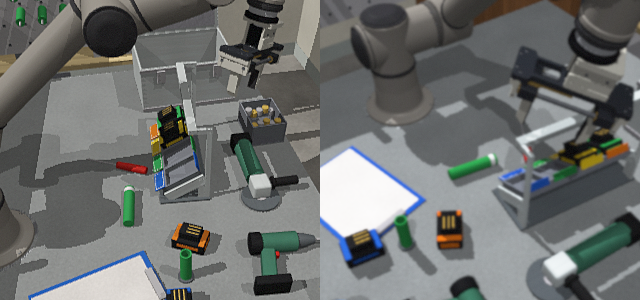

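```bash
cat >> h.py <<'E'
def st():
    o=get_obs();M=R.from_euler("xyz",o["tcp_rot"]).as_matrix();d=M[:,0];j=M[:,2]
    print("t %.2f"%o["time"],"tcp",o["tool_pos"],"tilt %.1f az %.1f jawaz %.1f jawelev %.1f"%(np.degrees(np.arccos(-d[2])),np.degrees(np.arctan2(d[1],d[0])),np.degrees(np.arctan2(j[1],j[0])),np.degrees(np.arcsin(j[2]))),"q",o["joint_positions"],"F",o["contact_force"],"w %.1f"%o["grip_width"])
    return o
E
python3 -c "
from h import *
st()"
```

```text
t 8.58 tcp [677.15  -1.08 399.52] tilt 14.1 az -136.9 jawaz -137.9 jawelev 14.1 q [-0.03  0.85  0.19 -0.23  2.26  2.24] F [-0.45 -0.3   3.07] w 91.8
```

>>> carry_out:
  rows:
    - [-8,25,0,-6]
    - [-16,50,0,-12]
    - [-24,75,0,-18]
    - [-32,100,0,-24]
    - [-40,125,0,-30]
    - [-40,150,0,-30]
    - [-40,150,0,-30]

```text
time: 9.17
tool_pos: [635.8, 153.3, 411.4]
tcp_rot: [0.024, 1.349, -2.9]
contact_force: [0.3, 0.7, 0.3]
grip_width: 91.8
```

```bash
python3 -c "
from h import *
st()"
```

```text
t 9.17 tcp [635.85 153.34 411.35] tilt 12.7 az -166.2 jawaz -167.6 jawelev 12.7 q [ 0.13  0.82  0.22 -0.03  2.32  3.04] F [0.31 0.68 0.27] w 91.8
```

>>> carry_out:
  rows:
    - [10,2,0,0]
    - [20,5,0,0]
    - [30,7,0,0]
    - [40,9,0,0]
    - [50,12,0,0]
    - [60,14,0,0]

```text
time: 9.67
tool_pos: [666.3, 159.9, 393.9]
tcp_rot: [0.028, 1.377, -2.896]
contact_force: [-0.7, -0.2, -0.1]
grip_width: 91.9
```

>>> carry_out:
  rows:
    - [1450,350,500,0]

```text
time: 9.75
tool_pos: [676.8, 162.3, 387.9]
tcp_rot: [0.033, 1.402, -2.892]
contact_force: [0.7, 0.1, -0.3]
grip_width: 91.5
```

>>> carry_out:
  rows:
    - [1450,350,500,0]

```text
time: 9.83
tool_pos: [687.6, 165.0, 382.2]
tcp_rot: [0.038, 1.428, -2.887]
contact_force: [0.0, 0.1, -0.5]
grip_width: 91.7
```

>>> carry_out:
  rows:
    - [1450,350,500,0]

```text
time: 9.92
tool_pos: [698.2, 167.5, 377.1]
tcp_rot: [0.046, 1.455, -2.88]
contact_force: [-0.4, 0.6, -0.4]
grip_width: 91.7
```

>>> carry_out:
  rows:
    - [1450,350,500,0]

```text
time: 10.0
tool_pos: [708.7, 170.0, 372.3]
tcp_rot: [0.058, 1.482, -2.868]
contact_force: [-0.2, 0.1, 0.2]
grip_width: 92.1
```

```bash
python3 -c "
from h import *
st()"
```

```text
t 10.00 tcp [708.72 170.03 372.33] tilt 5.1 az -164.3 jawaz -167.6 jawelev 5.1 q [ 0.14  0.95  0.04 -0.02  2.25  3.05] F [-0.18  0.06  0.25] w 92.1
```

>>> carry_out:
  rows:
    - [1450,350,500,0]

```text
time: 10.08
tool_pos: [719.3, 172.6, 368.0]
tcp_rot: [0.081, 1.509, -2.845]
contact_force: [0.1, 0.3, 0.8]
grip_width: 91.9
```

>>> carry_out:
  rows:
    - [1450,350,500,0]

```text
time: 10.17
tool_pos: [730.1, 175.1, 363.9]
tcp_rot: [0.141, 1.536, -2.785]
contact_force: [-0.3, 0.1, 0.4]
grip_width: 91.5
```

>>> carry_out:
  rows:
    - [1450,350,500,0]

```text
time: 10.25
tool_pos: [740.9, 177.6, 360.0]
tcp_rot: [0.643, 1.563, -2.283]
contact_force: [-0.3, 0.0, -0.3]
grip_width: 92.0
```

```bash
python3 -c "
from h import *
st()"
```

```text
t 10.25 tcp [740.87 177.65 360.  ] tilt 0.4 az -130.8 jawaz -167.7 jawelev 0.4 q [ 0.14  0.96  0.04 -0.01  2.15  3.06] F [-0.28  0.03 -0.34] w 92.0
```

>>> carry_out:
  rows:
    - [-8,-15,0,7]
    - [-18,-37,0,14]
    - [-30,-60,0,21]
    - [-44,-85,0,28]
    - [-60,-110,0,35]
    - [-76,-135,0,42]
    - [-92,-160,0,49]
    - [-108,-185,0,56]
    - [-124,-210,0,63]
    - [-140,-235,0,70]
    - [-156,-260,0,77]
    - [-172,-285,0,84]
    - [-188,-310,-10,91]
    - [-204,-335,-20,98]
    - [-220,-360,-30,105]
    - [-236,-385,-40,112]
    - [-250,-410,-50,119]
    - [-264,-435,-60,126]
    - [-276,-455,-70,133]
    - [-286,-470,-80,140]

```text
time: 11.92
tool_pos: [457.0, -297.3, 284.3]
tcp_rot: [0.052, 1.552, -0.426]
contact_force: [0.7, -0.1, 0.4]
grip_width: 92.2
```

>>> carry_out:
  rows:
    - [0,-10,0,7]
    - [0,-20,0,13]
    - [0,-20,-10,19]
    - [0,-20,-10,19]
    - [0,-20,-10,19]

```text
time: 12.33
tool_pos: [458.9, -319.4, 277.2]
tcp_rot: [-0.123, 1.546, -0.273]
contact_force: [-0.4, -0.5, -0.0]
grip_width: 91.7
```

```bash
python3 - <<'E'
from h import *
o=st();im=capture("wrist");c=cam("wrist",o)
s=cam("side");print("tube",back(s,(266,280),0))
L=[(x,y,38) for x in(-46,46) for y in(-31,31)]+[(x,y,62) for x in(-28,28) for y in(-20,20)]
q=proj(c,pack([450.19,-334.6,1.42],L));print(q)
for p in q: cv2.circle(im,tuple(int(round(v)) for v in p),3,(255,0,255),1)
cv2.imwrite("pics/w1.png",im[:,:,::-1])
E
```

```text
t 12.33 tcp [ 458.86 -319.39  277.23] tilt 1.4 az -15.7 jawaz -8.6 jawelev 1.4 q [-0.75  0.36  1.36  0.01  1.4  -0.6 ] F [-0.36 -0.49 -0.01] w 91.7
tube [ 483.87 -248.83    0.  ]
[[298.49 217.74]
 [252.08 218.14]
 [299.55 148.5 ]
 [249.75 148.67]
 [291.22 210.92]
 [259.12 211.18]
 [291.56 166.51]
 [257.96 166.68]]
```

View pics/w1.png

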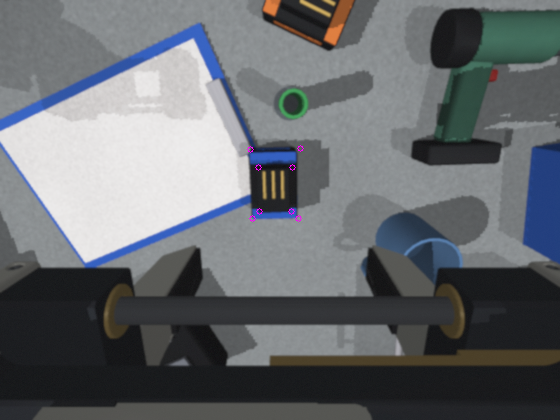

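>>> carry_out:
  hand: 64
  rows:
    - [-4,-8,-15,0]
    - [-8,-15,-45,0]
    - [-8,-15,-80,0]
    - [-8,-15,-115,0]
    - [-8,-15,-150,0]
    - [-8,-15,-180,0]
    - [-8,-15,-205,0]
    - [-8,-15,-222,0]
    - [-8,-15,-230,0]
    - [-8,-15,-234,0]
    - [-8,-15,-234,0]
    - [-8,-15,-234,0]

```text
time: 13.38
tool_pos: [451.7, -334.6, 44.4]
tcp_rot: [-0.158, 1.544, -0.308]
contact_force: [1.2, 0.4, 0.0]
grip_width: 64.0
```

```bash
python3 - <<'E'
from h import *
o=st()
E
```

```text
t 13.38 tcp [ 451.71 -334.64   44.43] tilt 1.5 az -17.6 jawaz -8.6 jawelev 1.5 q [-0.78  0.6   1.66  0.02  0.86 -0.64] F [1.18 0.37 0.04] w 64.0
```

Close (centering by the jaws), then lift slightly and check the width.

>>> carry_out:
  hand: 20
  rows:
    - [0,0,-2,0]
    - [0,0,-2,0]
    - [0,0,-2,0]
    - [0,0,-2,0]
    - [0,0,-2,0]
    - [0,0,-2,0]
    - [0,0,10,0]
    - [0,0,30,0]
    - [0,0,60,0]

```text
time: 14.13
tool_pos: [450.1, -333.0, 102.0]
tcp_rot: [0.009, 1.55, -0.142]
contact_force: [-0.2, -0.6, -4.6]
grip_width: 39.9
```

```bash
python3 - <<'E'
from h import *
o=st()
E
```

```text
t 14.13 tcp [ 450.08 -332.97  102.01] tilt 1.2 az -8.1 jawaz -8.6 jawelev 1.2 q [-0.78  0.52  1.61  0.01  0.99 -0.64] F [-0.17 -0.63 -4.61] w 39.9
```

>>> carry_out:
  rows:
    - [0,0,30,0]
    - [0,0,70,0]
    - [5,5,110,7]
    - [20,20,140,14]
    - [40,40,165,21]
    - [62,60,185,28]
    - [85,82,205,35]
    - [108,104,225,42]
    - [132,126,240,49]
    - [156,148,255,56]
    - [180,170,265,63]
    - [202,192,272,70]
    - [222,212,278,77]
    - [240,228,278,84]
    - [255,240,278,90]
    - [264,249,278,92]
    - [264,249,278,92]

```text
time: 15.55
tool_pos: [715.8, -81.2, 376.6]
tcp_rot: [0.166, 1.548, 1.627]
contact_force: [-0.4, 0.1, -5.0]
grip_width: 39.8
```

```bash
python3 - <<'E'
from h import *
o=st()
E
```

```text
t 15.55 tcp [715.8  -81.21 376.64] tilt 1.3 az 93.2 jawaz 83.7 jawelev 1.3 q [-0.23  0.76  0.4   0.02  1.98 -1.68] F [-0.38  0.14 -4.96] w 39.8
```

>>> carry_out:
  rows:
    - [13,-1,3,0]
    - [26,-3,3,0]
    - [39,-5,3,0]
    - [50,-6,3,0]
    - [60,-7,3,0]
    - [70,-8,3,0]

```text
time: 16.05
tool_pos: [762.2, -86.7, 364.9]
tcp_rot: [-0.717, 1.541, 0.742]
contact_force: [-0.5, 0.2, -4.8]
grip_width: 39.8
```

>>> carry_out:
  rows:
    - [1450,-170,500,0]

```text
time: 16.13
tool_pos: [772.8, -87.7, 362.7]
tcp_rot: [-1.142, 1.518, 0.317]
contact_force: [0.0, -0.5, -5.3]
grip_width: 39.9
```

>>> carry_out:
  rows:
    - [1450,-170,500,0]

```text
time: 16.22
tool_pos: [784.5, -88.8, 359.8]
tcp_rot: [-1.301, 1.489, 0.156]
contact_force: [0.6, 0.8, -4.8]
grip_width: 40.0
```

>>> carry_out:
  rows:
    - [1450,-170,500,0]

```text
time: 16.3
tool_pos: [796.2, -90.0, 357.0]
tcp_rot: [-1.377, 1.46, 0.08]
contact_force: [-0.7, 0.2, -5.1]
grip_width: 39.9
```

>>> carry_out:
  rows:
    - [1450,-170,500,0]

```text
time: 16.38
tool_pos: [807.9, -91.3, 354.5]
tcp_rot: [-1.421, 1.43, 0.035]
contact_force: [-0.7, -0.2, -4.9]
grip_width: 40.1
```

>>> carry_out:
  rows:
    - [1450,-170,500,0]

```text
time: 16.47
tool_pos: [819.7, -92.6, 352.2]
tcp_rot: [-1.449, 1.4, 0.006]
contact_force: [-0.2, 0.0, -5.3]
grip_width: 39.7
```

```bash
python3 - <<'E'
from h import *
o=st()
E
```

```text
t 16.47 tcp [819.73 -92.57 352.19] tilt 9.8 az 0.4 jawaz 83.5 jawelev 1.2 q [-0.22  0.98  0.04  0.04  1.96 -1.66] F [-0.19  0.03 -5.26] w 39.7
```

>>> carry_out:
  rows:
    - [1450,-170,500,0]

```text
time: 16.55
tool_pos: [831.5, -93.9, 350.1]
tcp_rot: [-1.469, 1.369, -0.014]
contact_force: [0.1, 0.5, -5.3]
grip_width: 40.0
```

>>> carry_out:
  rows:
    - [1450,-170,500,0]

```text
time: 16.63
tool_pos: [843.3, -95.2, 348.2]
tcp_rot: [-1.483, 1.338, -0.029]
contact_force: [0.7, 0.4, -4.2]
grip_width: 40.3
```

>>> carry_out:
  rows:
    - [1450,-170,500,0]

```text
time: 16.72
tool_pos: [855.1, -96.4, 346.4]
tcp_rot: [-1.494, 1.307, -0.04]
contact_force: [-0.0, 0.2, -4.8]
grip_width: 39.8
```

>>> carry_out:
  rows:
    - [1450,-170,500,0]

```text
time: 16.8
tool_pos: [866.8, -97.8, 344.9]
tcp_rot: [-1.503, 1.277, -0.05]
contact_force: [-0.0, 0.1, -5.0]
grip_width: 39.7
```

>>> carry_out:
  rows:
    - [1450,-170,500,0]

```text
time: 16.88
tool_pos: [878.5, -99.0, 343.4]
tcp_rot: [-1.509, 1.246, -0.057]
contact_force: [-0.7, 0.2, -4.8]
grip_width: 40.0
```

>>> carry_out:
  rows:
    - [1450,-170,500,0]

```text
time: 16.97
tool_pos: [890.1, -100.3, 342.2]
tcp_rot: [-1.515, 1.215, -0.063]
contact_force: [-1.0, 0.0, -5.1]
grip_width: 39.8
```

>>> carry_out:
  rows:
    - [1450,-170,500,0]

```text
time: 17.05
tool_pos: [901.6, -101.6, 341.2]
tcp_rot: [-1.52, 1.184, -0.068]
contact_force: [-0.2, 0.5, -5.1]
grip_width: 39.3
```

>>> carry_out:
  rows:
    - [1450,-170,500,0]

```text
time: 17.13
tool_pos: [912.9, -102.9, 340.3]
tcp_rot: [-1.523, 1.154, -0.073]
contact_force: [0.1, -0.1, -4.6]
grip_width: 39.7
```

>>> carry_out:
  rows:
    - [1450,-170,500,0]

```text
time: 17.22
tool_pos: [924.1, -104.2, 339.6]
tcp_rot: [-1.526, 1.123, -0.077]
contact_force: [0.3, 0.6, -5.1]
grip_width: 39.8
```

>>> carry_out:
  rows:
    - [1450,-170,500,0]

```text
time: 17.3
tool_pos: [935.2, -105.5, 339.1]
tcp_rot: [-1.529, 1.092, -0.08]
contact_force: [0.7, 0.1, -4.8]
grip_width: 40.1
```

>>> carry_out:
  rows:
    - [1450,-170,500,0]

```text
time: 17.38
tool_pos: [946.2, -106.7, 338.6]
tcp_rot: [-1.531, 1.062, -0.083]
contact_force: [-1.0, -0.3, -5.0]
grip_width: 39.6
```

```bash
python3 - <<'E'
from h import *
o=st()
E
```

```text
t 17.38 tcp [ 946.16 -106.72  338.64] tilt 29.1 az -4.8 jawaz 83.3 jawelev 1.1 q [-0.21  1.04  0.04  0.06  1.56 -1.65] F [-1.02 -0.27 -5.05] w 39.6
```

```bash
cat >> h.py <<'E'
def bay2w(p,k,L):  # p=X,Y(bay-row mid at y=0, bay origin x),yaw ; k bay y offset; L local pts -> world
    X,Y,a=p[:3];L=np.asarray(L,float);s,c=.5,np.sqrt(.75)
    P=np.c_[L[:,0]*c-L[:,2]*s, L[:,1]+k, 62+L[:,0]*s+L[:,2]*c]
    return np.c_[X+np.cos(a)*P[:,0]-np.sin(a)*P[:,1],Y+np.sin(a)*P[:,0]+np.cos(a)*P[:,1],P[:,2]]
E
python3 - <<'E'
from h import *
K=camera_info("wrist")["camera_matrix"]
T=np.eye(4);T[:3,:3]=R.from_euler("xyz",[3.0069,1.5693,3.007]).as_matrix();T[:3,3]=[524.6,.08,226.06]
w0=(K,T@camera_info("wrist")["mount"])
L=[(-55,-40,17.5),(55,-40,17.5),(-55,40,17.5),(55,40,17.5),(-49.5,-34.5,0),(49.5,-34.5,0)]
uv=np.array([(246,147),(351,167),(254,57),(367,64),(267,140),(348,153)])
r=least_squares(lambda p:(proj(w0,bay2w(p,-120,L))-uv).ravel(),[558,207,-.117],x_scale=[10,10,.1],loss="soft_l1")
print(r.x,proj(w0,bay2w(r.x,-120,L))-uv)
im=cv2.imread("pics/wrist0.png")
print("pred with scene est",proj(w0,bay2w([558.4,207,-.117],-120,L)))
# image-based: plot dense crop
cr=cv2.resize(im[0:200,200:480],None,fx=2.6,fy=2.6,interpolation=cv2.INTER_CUBIC)
for k,col in((-120,(255,0,255)),(-40,(0,255,255))):
    for Z,hx,hy in((17.5,55,40),(0,49.5,34.5)):
        q=proj(w0,bay2w(r.x,k,[(-hx,-hy,Z),(hx,-hy,Z),(hx,hy,Z),(-hx,hy,Z)]))
        cv2.polylines(cr,[np.round((q-[200,0])*2.6).astype(int)],True,col,1)
cv2.imwrite("pics/c4.png",cr)
E
```

```text
[558.49 198.67  -0.09] [[ 3.8  -2.17]
 [-0.68 -4.67]
 [ 0.61  4.64]
 [-1.29  0.63]
 [-3.19 -0.55]
 [ 3.68  0.57]]
pred with scene est [[245.65 134.9 ]
 [346.1  153.55]
 [252.28  50.29]
 [363.71  54.37]
 [260.01 130.12]
 [347.83 145.31]]
```

View pics/c4.png

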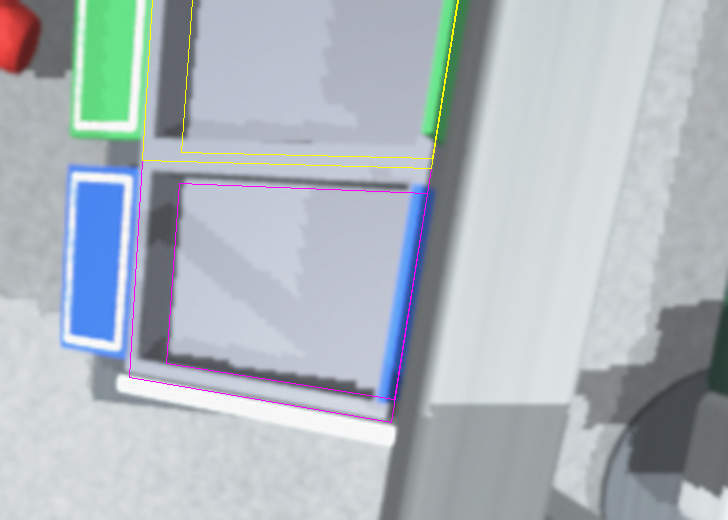

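```bash
python3 - <<'E'
from h import *
K=camera_info("wrist")["camera_matrix"]
T=np.eye(4);T[:3,:3]=R.from_euler("xyz",[3.0069,1.5693,3.007]).as_matrix();T[:3,3]=[524.6,.08,226.06]
w0=(K,T@camera_info("wrist")["mount"])
D=[(-120,-49.5,34.5,17.5,151,172),(-120,-49.5,-34.5,17.5,139,358),(-120,49.5,34.5,17.5,413,188),(-120,49.5,-34.5,17.5,380,402),(-120,-49.5,34.5,0,185,183),(-120,-49.5,-34.5,0,172,353),(-40,-49.5,-34.5,17.5,157,137),(-40,49.5,-34.5,17.5,428,137)]
uv=np.array([(d[4]/2.6+200,d[5]/2.6) for d in D])
def f(p): return (np.vstack([proj(w0,bay2w(p,d[0],[d[1:4]])) for d in D])-uv)
r=least_squares(lambda p:f(p).ravel(),[558,207,-.117],x_scale=[10,10,.1],loss="soft_l1")
print(r.x,f(r.x))
p=r.x
for n,k in zip("BGYO",(-120,-40,40,120)): print(n,bay2w(p,k,[(0,0,0),(0,0,42)]).round(1).tolist())
sc=cam("scene");a=p[2];x=np.array([np.cos(a),np.sin(a)]);y=np.array([-x[1],x[0]])
for s in(-168,168):
    print("post base scene",proj(sc,[[*(p[:2]+66*x+s*y),0]]))
E
```

```text
[560.88 199.9   -0.1 ] [[ 2.17 -0.47]
 [ 1.32  0.45]
 [ 0.76 -1.79]
 [-0.35 -0.53]
 [-1.17 -1.98]
 [-2.    1.8 ]
 [ 0.8   0.5 ]
 [-2.6   3.23]]
B [[548.3, 80.6, 62.0], [527.4, 82.8, 98.4]]
G [[556.7, 160.1, 62.0], [535.8, 162.3, 98.4]]
Y [[565.1, 239.7, 62.0], [544.2, 241.9, 98.4]]
O [[573.5, 319.2, 62.0], [552.6, 321.4, 98.4]]
post base scene [[322.96 227.46]]
post base scene [[428.73 179.05]]
```

>>> carry_out:
  rows:
    - [-15,0,0,0]
    - [-40,0,0,0]
    - [-75,0,0,0]
    - [-112,0,0,0]
    - [-150,0,0,0]
    - [-188,0,0,0]
    - [-226,0,0,0]
    - [-264,0,0,0]
    - [-302,5,0,0]
    - [-340,15,0,0]
    - [-376,30,0,0]
    - [-410,50,-5,0]
    - [-440,75,-20,0]
    - [-460,100,-45,0]
    - [-469,125,-70,0]
    - [-469,150,-100,0]
    - [-469,175,-125,0]
    - [-469,190,-143,0]
    - [-469,195,-152,0]
    - [-469,195,-154,0]

```text
time: 19.05
tool_pos: [476.0, 89.6, 184.3]
tcp_rot: [-1.531, 1.062, -0.08]
contact_force: [-0.1, -0.2, -4.5]
grip_width: 39.6
```

```bash
python3 - <<'E'
from h import *
o=st();im=capture("wrist");c=cam("wrist",o)
p=[560.9,199.9,-.105]
for k,col in((-120,(255,0,255)),(-40,(255,255,0))):
    for Z,hx,hy in((17.5,49.5,34.5),(0,49.5,34.5)):
        q=proj(c,bay2w(p,k,[(-hx,-hy,Z),(hx,-hy,Z),(hx,hy,Z),(-hx,hy,Z)]));print(q)
        cv2.polylines(im,[np.round(q*16).astype(int)],True,col,1,shift=4)
cv2.imwrite("pics/w2.png",cv2.resize(im[:,:,::-1],None,fx=1.4,fy=1.4))
np.save("o2.npy",o,allow_pickle=True)
E
```

```text
t 19.05 tcp [475.98  89.59 184.29] tilt 29.1 az -4.6 jawaz 83.4 jawelev 1.1 q [ 0.08  0.1   2.11 -0.18  0.43 -1.22] F [-0.05 -0.15 -4.45] w 39.6
[[242.02 151.3 ]
 [247.84 252.66]
 [317.94 251.14]
 [319.35 149.72]]
[[244.17 148.96]
 [249.5  245.36]
 [316.03 243.92]
 [317.17 147.47]]
[[331.67 149.46]
 [329.1  250.9 ]
 [399.05 249.37]
 [408.82 147.89]]
[[328.8  147.23]
 [326.62 243.69]
 [393.01 242.25]
 [401.64 145.75]]
```

View pics/w2.png

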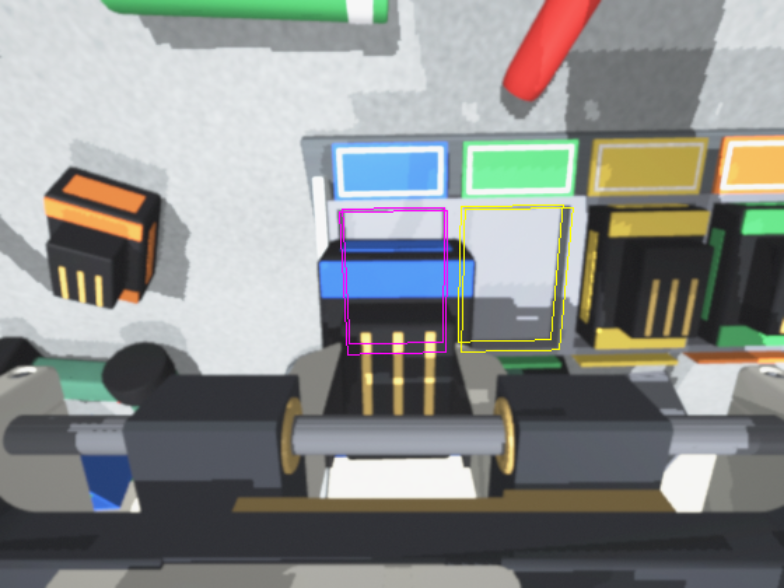

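```bash
python3 - <<'E'
from h import *
o=get_obs()
for zz in(82.4,62.4,47.4,44.4,42.4): print(zz,bay2w([560.9,199.9,-.105],-120,[(0,0,zz)])-o["tool_pos"])
E
```

```text
82.4 [[ 30.75  -4.02 -51.61]]
62.4 [[ 40.69  -5.07 -68.93]]
47.4 [[ 48.15  -5.85 -81.92]]
44.4 [[ 49.64  -6.01 -84.52]]
42.4 [[ 50.64  -6.12 -86.25]]
```

>>> carry_out:
  rows:
    - [10,-4,-16,0]
    - [20,-5,-34,0]
    - [31,-5,-52,0]
    - [37,-5,-62,0]
    - [41,-5,-69,0]
    - [43,-5,-73,0]
    - [45,-6,-77,0]
    - [47,-6,-80,0]
    - [48,-6,-82,0]
    - [48,-6,-82,0]
    - [48,-6,-82,0]

```text
time: 20.02
tool_pos: [525.4, 85.4, 115.3]
tcp_rot: [-1.549, 1.085, -0.101]
contact_force: [-13.2, -3.5, 1.8]
grip_width: 39.7
```

>>> carry_out:
  rows:
    - [0.5,0,-1,0]
    - [1,0,-2,0]
    - [1.5,0,-3,0]
    - [2,0,-3.5,0]
    - [2,0,-3.5,0]

```text
time: 20.43
tool_pos: [525.0, 85.3, 112.3]
tcp_rot: [-1.552, 1.09, -0.104]
contact_force: [-16.2, -1.8, 5.6]
grip_width: 40.0
```

```bash
python3 - <<'E'
from h import *
o=st()
print(bay2w([560.9,199.9,-.105],-120,[(0,0,42.4)])-o["tool_pos"], o["moment"])
E
```

```text
t 20.43 tcp [524.96  85.34 112.34] tilt 27.6 az -6.0 jawaz 83.1 jawelev 0.5 q [ 0.06  0.32  2.07 -0.28  0.29 -1.14] F [-16.15  -1.84   5.63] w 40.0
[[  2.28  -2.55 -13.62]] [ 0.03  1.9  -0.15]
```

```bash
cat > ik.py <<'E'
import numpy as np
H,L1,L2,L3,A,R0,D=269.26,500.11,379.47,356.17,.13,5.65,76.4
def j5(tcp,tilt,az):
    t,a=np.radians([tilt,az]);d=np.array([np.sin(t)*np.cos(a),np.sin(t)*np.sin(a),-np.cos(t)])
    w=np.array(tcp)-L3*d;rr=np.hypot(w[0],w[1]);j1=np.arctan2(w[1],w[0])-np.arcsin(D/rr)
    r=np.sqrt(rr*rr-D*D)-R0;z=w[2]-H;D2=np.hypot(r,z)
    ph=np.pi-np.arccos((L1**2+L2**2-D2**2)/(2*L1*L2))  # elbow bend
    j3=ph-A;j2=np.arctan2(r,z)-np.arctan2(L2*np.sin(ph),L1+L2*np.cos(ph))
    s=j2+j3;f=np.array([np.sin(s)*np.cos(j1),np.sin(s)*np.sin(j1),np.cos(s)])
    return np.arccos(f@d),j1,j2,j3
E
python3 - <<'E'
from ik import *
np.set_printoptions(precision=2,suppress=True)
print("check",j5([475.98,89.59,184.3],29.1,-4.6),j5([524.96,85.34,112.34],27.6,-6))
for n,P in dict(B=(527.3,82.8,98.6),G=(535.8,162.3,98.6),O=(552.6,321.4,98.6)).items():
    for t in (30,27,24,21,18,12): print(n,t,np.array(j5(P,t,-6)))
E
```

```text
check (np.float64(0.406949887862991), np.float64(0.08807636201139663), np.float64(0.08239989927184144), np.float64(2.158194400356676)) (np.float64(0.24886442381647333), np.float64(0.0719013974900301), np.float64(0.31187632784662456), np.float64(2.1190090421033405))
B 30 [0.14 0.07 0.34 2.17]
B 27 [0.22 0.06 0.34 2.12]
B 24 [0.31 0.06 0.35 2.07]
B 21 [0.4  0.05 0.36 2.02]
B 18 [0.49 0.04 0.37 1.97]
B 12 [0.66 0.03 0.4  1.87]
G 30 [0.26 0.28 0.39 2.07]
G 27 [0.32 0.26 0.39 2.03]
G 24 [0.39 0.25 0.4  1.98]
G 21 [0.47 0.23 0.41 1.94]
G 18 [0.54 0.22 0.42 1.89]
G 12 [0.7  0.2  0.45 1.79]
O 30 [0.51 0.58 0.53 1.79]
O 27 [0.55 0.56 0.53 1.75]
O 24 [0.6  0.54 0.54 1.71]
O 21 [0.66 0.52 0.55 1.67]
O 18 [0.72 0.51 0.56 1.63]
O 12 [0.85 0.47 0.58 1.54]
```

>>> carry_out:
  rows:
    - [-4,-1,-2,0]
    - [-4,-2,-6,0]

```text
time: 20.6
tool_pos: [521.2, 84.2, 110.1]
tcp_rot: [-1.556, 1.094, -0.108]
contact_force: [-12.2, 1.9, 2.3]
grip_width: 39.8
```

>>> carry_out:
  rows:
    - [-1,0,-8,0]
    - [-1,0,-8,0]

```text
time: 20.77
tool_pos: [520.6, 84.9, 105.9]
tcp_rot: [-1.562, 1.101, -0.116]
contact_force: [-8.3, -2.4, 2.2]
grip_width: 39.9
```

```bash
cat >> h.py <<'E'
def loc(k,p=(560.9,199.9,-.105)):
    o=st();O=bay2w(p,k,[(0,0,0),(1,0,0),(0,1,0),(0,0,1)]);print("local",(O[1:]-O[0])@(o["tool_pos"]-O[0]))
E
python3 - <<'E'
from h import *
loc(-120)
E
```

```text
t 20.77 tcp [520.58  84.87 105.94] tilt 26.9 az -6.6 jawaz 82.9 jawelev 0.2 q [ 0.07  0.33  2.08 -0.3   0.28 -1.11] F [-8.26 -2.35  2.2 ] w 39.9
local [-2.32  1.38 52.08]
```

>>> carry_out:
  rows:
    - [-2,-1,-4,0]
    - [-2,-1,-8,0]

```text
time: 20.93
tool_pos: [520.1, 84.7, 103.0]
tcp_rot: [-1.568, 1.105, -0.122]
contact_force: [-24.2, -8.8, 35.9]
grip_width: 39.9
```

>>> carry_out:
  rows:
    - [-1,0,-6,0]
    - [-1,0,-6,0]

```text
time: 21.1
tool_pos: [520.6, 84.7, 102.4]
tcp_rot: [-1.573, 1.105, -0.129]
contact_force: [-17.0, -7.7, 22.2]
grip_width: 39.6
```

```bash
python3 - <<'E'
from h import *
loc(-120)
o=get_obs();im=capture("wrist");c=cam("wrist",o);s=capture("side")
p=[560.9,199.9,-.105]
q=proj(c,bay2w(p,-120,[(-49.5,-34.5,17.5),(49.5,-34.5,17.5),(49.5,34.5,17.5),(-49.5,34.5,17.5)]))
a=cv2.resize(im[80:330,190:440],None,fx=2,fy=2,interpolation=cv2.INTER_CUBIC)
b=cv2.resize(s[110:210,215:305],(450,500),interpolation=cv2.INTER_CUBIC)[:,:300]
cv2.imwrite("pics/w3.png",np.hstack([a,cv2.resize(s[110:210,220:280],(300,500),interpolation=cv2.INTER_CUBIC)])[:,:,::-1])
E
```

```text
t 21.10 tcp [520.63  84.66 102.42] tilt 26.7 az -7.4 jawaz 82.7 jawelev -0.1 q [ 0.07  0.34  2.08 -0.32  0.29 -1.09] F [-17.01  -7.71  22.2 ] w 39.6
local [-4.01  1.17 48.98]
```

View pics/w3.png

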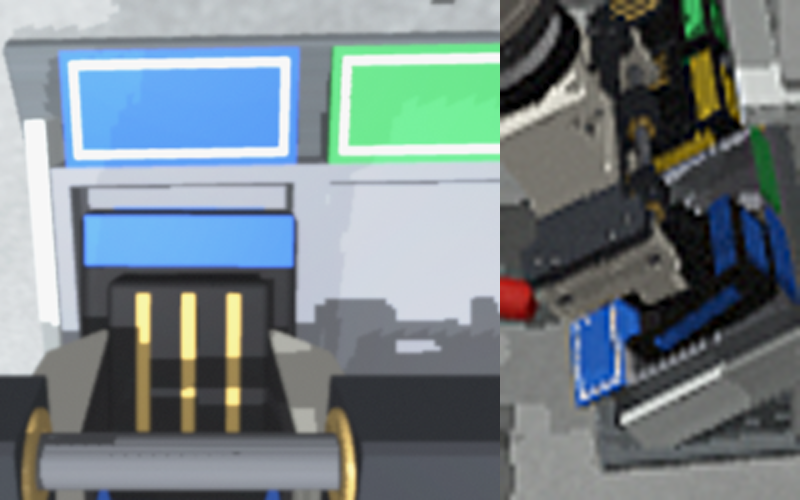

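>>> carry_out:
  rows:
    - [-2,-0.5,0,0]
    - [-4,-1.2,0,0]
    - [-4,-1.2,0,0]

```text
time: 21.45
tool_pos: [516.7, 83.5, 102.9]
tcp_rot: [-1.573, 1.106, -0.129]
contact_force: [-0.3, 1.0, -5.1]
grip_width: 39.7
```

```bash
python3 - <<'E'
from h import *
loc(-120)
E
```

```text
t 21.45 tcp [516.73  83.52 102.86] tilt 26.7 az -7.4 jawaz 82.7 jawelev -0.1 q [ 0.07  0.33  2.09 -0.32  0.28 -1.09] F [-0.28  1.04 -5.1 ] w 39.7
local [-7.05 -0.37 51.25]
```

>>> carry_out:
  rows:
    - [1,0,-2,0]
    - [1,0,-3,0]
    - [1,0,-3,0]

```text
time: 21.7
tool_pos: [518.3, 83.8, 101.2]
tcp_rot: [-1.576, 1.107, -0.132]
contact_force: [-4.1, -1.7, 1.8]
grip_width: 40.1
```

```bash
python3 - <<'E'
from h import *
loc(-120)
E
```

```text
t 21.70 tcp [518.35  83.81 101.15] tilt 26.6 az -7.5 jawaz 82.7 jawelev -0.1 q [ 0.07  0.34  2.08 -0.32  0.28 -1.08] F [-4.1  -1.7   1.79] w 40.1
local [-6.53  0.09 48.98]
```

>>> carry_out:
  hand: 62
  rows:
    - [0,0,0,0]
    - [0,0,0,0]
    - [0,0,0,0]
    - [0,0,0,0]

```text
time: 22.03
tool_pos: [519.0, 84.0, 101.6]
tcp_rot: [-1.575, 1.106, -0.13]
contact_force: [-0.5, 0.7, 0.1]
grip_width: 60.4
```

>>> carry_out:
  rows:
    - [-6,1,12,0]
    - [-16,2,32,0]
    - [-32,4,65,0]
    - [-46,6,95,0]
    - [-55,7,115,0]
    - [-55,7,115,0]

```text
time: 22.53
tool_pos: [465.1, 91.7, 221.4]
tcp_rot: [-1.57, 1.097, -0.125]
contact_force: [0.3, -0.4, 0.5]
grip_width: 62.0
```

```bash
python3 - <<'E'
from h import *
loc(-120)
o=get_obs();im=capture("wrist");c=cam("wrist",o)
p=[560.9,199.9,-.105]
L=[(x,y,z) for x,y,z in [(-46,-31,38),(46,-31,38),(46,31,38),(-46,31,38)]]
L2=[(-28,-20,62),(28,-20,62),(28,20,62),(-28,20,62)]
for k,col in((-120,(255,0,255)),(40,(0,255,255)),(120,(255,0,255))):
    for l in(L,L2): cv2.polylines(im,[np.round(proj(c,bay2w(p,k,l))*16).astype(int)],True,col,1,shift=4)
cv2.imwrite("pics/w4.png",cv2.resize(im[100:330,220:560,::-1],None,fx=2.3,fy=2.3,interpolation=cv2.INTER_CUBIC))
E
```

```text
t 22.53 tcp [465.14  91.65 221.41] tilt 27.1 az -7.2 jawaz 82.8 jawelev 0.0 q [ 0.1   0.04  2.03 -0.18  0.61 -1.22] F [ 0.27 -0.44  0.54] w 62.0
local [  7.06   2.31 180.  ]
```

View pics/w4.png

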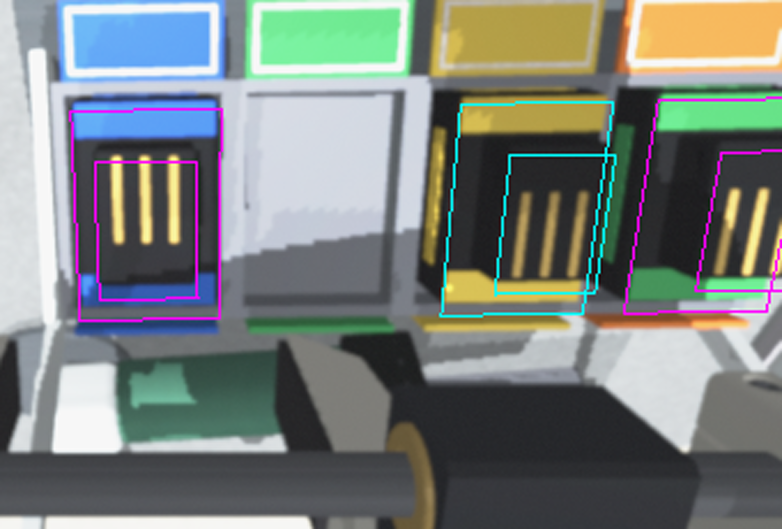

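```bash
sed -i 's/p=(560.9,199.9,-.105)/p=(558.9,200.1,-.105)/' h.py; python3 - <<'E'
from h import *
loc(120);o=get_obs();p=(558.9,200.1,-.105)
for zz in(150,80,43): print(zz,bay2w(p,120,[(-3,0,zz)])-o["tool_pos"])
E
```

```text
t 22.58 tcp [464.99  91.43 219.27] tilt 27.0 az -7.3 jawaz 82.8 jawelev -0.0 q [ 0.1   0.04  2.04 -0.18  0.61 -1.22] F [-0.23  0.45 -0.21] w 62.3
local [   7.62 -237.92  177.21]
150 [[ 29.32 236.15 -28.87]]
80 [[ 64.13 232.48 -89.49]]
43 [[  82.52  230.54 -121.54]]
```

>>> carry_out:
  hand: 57
  rows:
    - [4,25,0,0.5]
    - [8,60,0,1]
    - [12,98,0,1]
    - [16,136,0,1]
    - [20,174,-5,1]
    - [25,208,-15,1]
    - [29,230,-25,1]
    - [35,236,-38,1]
    - [46,235,-57,1]
    - [56,233,-75,1]
    - [64,232,-89,1]
    - [64,232,-89,1]
    - [64,232,-89,1]

```text
time: 23.67
tool_pos: [528.6, 322.9, 128.0]
tcp_rot: [-1.576, 1.103, -0.114]
contact_force: [0.1, 0.3, 0.1]
grip_width: 57.4
```

```bash
python3 - <<'E'
from h import *
loc(120);o=get_obs();p=(558.9,200.1,-.105)
print(bay2w(p,120,[(-3,0,43)])-o["tool_pos"])
im=capture("wrist");c=cam("wrist",o)
L=[(-49.5,-31,38),(42.5,-31,38),(42.5,31,38),(-49.5,31,38)];L2=[(-31.5,-20,62),(24.5,-20,62),(24.5,20,62),(-31.5,20,62)]
# green mask extents (front band) vs prediction
h=cv2.cvtColor(im,cv2.COLOR_RGB2HSV);m=((h[...,0]>45)&(h[...,0]<80)&(h[...,1]>100)&(h[...,2]>60)).astype(np.uint8)
n,l,s,ce=cv2.connectedComponentsWithStats(m)
print("green blobs",[(r.tolist()) for r in s[1:] if r[4]>60])
print(proj(c,bay2w(p,120,L)),proj(c,bay2w(p,120,[(-31.5,-20,38),(-31.5,20,38)])))
cv2.imwrite("pics/w5.png",im[:,:,::-1])
E
```

```text
t 23.67 tcp [528.59 322.87 128.04] tilt 26.8 az -6.5 jawaz 83.7 jawelev -0.1 q [ 0.57  0.47  1.73 -0.51  0.63 -0.52] F [0.08 0.34 0.05] w 57.4
local [-4.23 -1.08 78.7 ]
[[ 18.92  -0.91 -30.3 ]]
green blobs [[0, 111, 110, 50, 983], [8, 120, 90, 33, 2798], [253, 170, 65, 3, 191], [240, 176, 91, 23, 2030], [244, 280, 83, 17, 478]]
[[238.98 172.45]
 [243.96 299.26]
 [329.97 299.31]
 [334.86 172.26]] [[256.65 199.48]
 [317.15 199.39]]
```

>>> carry_out:
  rows:
    - [5,-2,-8,0]
    - [10,-2,-16,0]
    - [14,-2,-23,0]
    - [17,-2,-28,0]
    - [19,-2,-30,0]
    - [19,-2,-30,0]
    - [19,-2,-30,0]

```text
time: 24.3
tool_pos: [547.9, 321.3, 99.4]
tcp_rot: [-1.573, 1.101, -0.111]
contact_force: [-0.4, 0.5, -1.0]
grip_width: 57.1
```

```bash
python3 - <<'E'
from h import *
loc(120)
E
```

```text
t 24.30 tcp [547.91 321.31  99.35] tilt 26.9 az -6.4 jawaz 83.7 jawelev -0.1 q [ 0.55  0.53  1.72 -0.54  0.57 -0.5 ] F [-0.43  0.48 -1.01] w 57.1
local [-1.79 -0.6  44.16]
```

>>> carry_out:
  hand: 20
  rows:
    - [0,0,0,0]
    - [0,0,0,0]
    - [0,0,0,0]
    - [0,0,0,0]
    - [0,0,0,0]
    - [-2,0,3,0]
    - [-5,0.5,9,0]
    - [-12,1,21,0]
    - [-24,2,42,0]
    - [-38,4,66,0]
    - [-48,5,84,0]
    - [-52,6,90,0]

```text
time: 25.3
tool_pos: [494.7, 328.1, 192.8]
tcp_rot: [-1.567, 1.099, -0.105]
contact_force: [0.1, -0.1, -3.6]
grip_width: 39.3
```

```bash
python3 - <<'E'
from h import *
loc(120);o=get_obs();p=(558.9,200.1,-.105)
for zz in (134,72,62,54,46): print(zz,bay2w(p,-40,[(-1.8,-.6,zz)])-o["tool_pos"])
E
```

```text
t 25.30 tcp [494.69 328.15 192.85] tilt 27.0 az -6.0 jawaz 83.8 jawelev 0.1 q [ 0.62  0.35  1.72 -0.45  0.76 -0.56] F [ 0.06 -0.09 -3.62] w 39.3
local [ -1.5    0.61 151.96]
134 [[  -8.22 -161.24  -15.7 ]]
72 [[  22.61 -164.49  -69.4 ]]
62 [[  27.58 -165.01  -78.06]]
54 [[  31.56 -165.43  -84.98]]
46 [[  35.54 -165.85  -91.91]]
```

>>> carry_out:
  rows:
    - [-2,-18,0,0]
    - [-5,-50,0,0]
    - [-9,-85,0,0]
    - [-13,-120,0,0]
    - [-16,-148,0,0]
    - [-17,-160,0,0]
    - [-8,-161,-16,0]
    - [4,-162,-37,0]
    - [14,-164,-55,0]
    - [22,-164,-69,0]
    - [25,-165,-74,0]
    - [27.5,-165,-78,0]
    - [27.5,-165,-78,0]
    - [27.5,-165,-78,0]

```text
time: 26.47
tool_pos: [522.0, 163.3, 115.3]
tcp_rot: [-1.567, 1.099, -0.105]
contact_force: [0.0, 0.9, -3.9]
grip_width: 40.0
```

```bash
python3 - <<'E'
from h import *
loc(-40);o=get_obs();p=(558.9,200.1,-.105)
for zz in (54,49,46,44.2): print(zz,bay2w(p,-40,[(-1.8,-.6,zz)])-o["tool_pos"])
E
```

```text
t 26.47 tcp [522.04 163.28 115.31] tilt 27.1 az -6.0 jawaz 83.8 jawelev 0.1 q [ 0.26  0.35  2.   -0.45  0.38 -0.82] F [ 0.01  0.94 -3.95] w 40.0
local [-1.75 -0.48 62.57]
54 [[ 4.21 -0.57 -7.44]]
49 [[  6.69  -0.83 -11.77]]
46 [[  8.19  -0.99 -14.37]]
44.2 [[  9.08  -1.08 -15.93]]
```

>>> carry_out:
  rows:
    - [2,0,-4,0]
    - [4,-0.5,-7.5,0]
    - [5.5,-0.8,-9.5,0]
    - [7,-1,-12,0]
    - [7.5,-1,-13,0]
    - [8,-1,-14,0]
    - [8,-1,-14,0]

```text
time: 27.05
tool_pos: [530.0, 162.2, 101.1]
tcp_rot: [-1.567, 1.099, -0.105]
contact_force: [-0.7, -0.6, -4.9]
grip_width: 39.5
```

```bash
python3 - <<'E'
from h import *
loc(-40)
E
```

```text
t 27.05 tcp [530.04 162.23 101.08] tilt 27.0 az -6.0 jawaz 83.8 jawelev 0.1 q [ 0.25  0.39  2.   -0.48  0.35 -0.79] F [-0.71 -0.62 -4.89] w 39.5
local [-1.87 -0.69 46.21]
```

>>> carry_out:
  rows:
    - [0.5,0,-0.8,0]
    - [1,0,-1.6,0]
    - [1.3,0,-2.2,0]
    - [1.3,0,-2.2,0]

```text
time: 27.38
tool_pos: [530.6, 162.3, 99.5]
tcp_rot: [-1.568, 1.099, -0.105]
contact_force: [-9.4, 0.9, 6.3]
grip_width: 39.3
```

>>> carry_out:
  hand: 57
  rows:
    - [0,0,0,0]
    - [0,0,0,0]
    - [0,0,0,0]
    - [0,0,0,0]

```text
time: 27.72
tool_pos: [531.2, 162.4, 99.9]
tcp_rot: [-1.566, 1.098, -0.104]
contact_force: [0.8, -0.6, 0.7]
grip_width: 56.0
```

```bash
python3 - <<'E'
from h import *
loc(-40)
E
```

```text
t 27.72 tcp [531.18 162.43  99.94] tilt 27.1 az -6.0 jawaz 83.8 jawelev 0.1 q [ 0.25  0.39  2.   -0.48  0.35 -0.79] F [ 0.84 -0.62  0.69] w 56.0
local [-1.49 -0.36 44.67]
```

>>> carry_out:
  rows:
    - [-6,1,12,0]
    - [-20,2,38,0]
    - [-36,4,72,0]
    - [-45,0,110,0]
    - [-45,-10,148,0]
    - [-45,-25,186,0]
    - [-45,-40,220,-7]
    - [-45,-55,240,-14]
    - [-42,-70,250,-21]
    - [-39,-85,250,-28]
    - [-36,-100,250,-35]
    - [-33,-115,250,-42]
    - [-30,-130,250,-49]
    - [-27,-145,250,-56]
    - [-24,-160,250,-63]
    - [-21,-175,250,-70]
    - [-18,-190,250,-77]
    - [-15,-205,250,-84]
    - [-12,-215,250,-91]
    - [-11,-222,250,-98]

```text
time: 29.38
tool_pos: [520.6, -60.4, 349.7]
tcp_rot: [-1.566, 1.097, -1.82]
contact_force: [0.2, -0.4, 0.1]
grip_width: 57.2
```

>>> carry_out:
  rows:
    - [0,0,0,-7]
    - [0,0,0,-14]
    - [0,0,0,-21]
    - [0,0,0,-28]
    - [0,0,0,-35]
    - [0,0,0,-42]
    - [0,0,0,-49]
    - [0,0,0,-56]
    - [0,0,0,-63]
    - [0,0,0,-70]
    - [0,0,0,-77]
    - [0,0,0,-83]
    - [0,0,0,-85]
    - [0,0,0,-85]

```text
time: 30.55
tool_pos: [520.8, -61.6, 349.3]
tcp_rot: [-1.565, 1.097, 2.977]
contact_force: [-0.4, -0.6, -1.1]
grip_width: 56.9
```

```bash
python3 - <<'E'
from h import *
st()
E
```

```text
t 30.55 tcp [520.83 -61.62 349.34] tilt 27.1 az 170.5 jawaz -99.7 jawelev 0.1 q [-0.24  0.59  0.88 -0.04  2.14  1.49] F [-0.42 -0.6  -1.1 ] w 56.9
```

>>> carry_out:
  rows:
    - [15,-5,0,0]
    - [33,-10,0,0]
    - [50,-15,0,0]
    - [64,-18,0,0]
    - [76,-20,0,0]
    - [86,-22,0,0]
    - [95,-23,0,0]
    - [104,-24,0,0]
    - [112,-25,0,0]

```text
time: 31.3
tool_pos: [633.3, -86.2, 349.2]
tcp_rot: [-1.565, 1.098, 2.979]
contact_force: [0.4, -0.7, 0.1]
grip_width: 57.3
```

```bash
python3 - <<'E'
from h import *
st()
E
```

```text
t 31.30 tcp [633.3  -86.2  349.18] tilt 27.1 az 170.7 jawaz -99.6 jawelev 0.1 q [-0.24  0.97  0.14 -0.06  2.5   1.46] F [ 0.39 -0.7   0.11] w 57.3
```

>>> carry_out:
  rows:
    - [7,-1,0,0]
    - [14,-2,0,0]
    - [20,-3,0,0]

```text
time: 31.55
tool_pos: [643.4, -87.5, 341.5]
tcp_rot: [-1.566, 1.103, 2.979]
contact_force: [-0.0, 0.2, 0.3]
grip_width: 56.4
```

>>> carry_out:
  rows:
    - [1450,-220,500,0]

```text
time: 31.63
tool_pos: [649.1, -88.8, 339.9]
tcp_rot: [-1.567, 1.125, 2.979]
contact_force: [0.2, 0.7, 0.3]
grip_width: 56.9
```

>>> carry_out:
  rows:
    - [1450,-220,500,0]

```text
time: 31.72
tool_pos: [655.9, -90.2, 337.0]
tcp_rot: [-1.568, 1.15, 2.979]
contact_force: [0.2, 0.9, -0.1]
grip_width: 57.1
```

>>> carry_out:
  rows:
    - [1450,-220,500,0]

```text
time: 31.8
tool_pos: [663.2, -91.7, 334.1]
tcp_rot: [-1.568, 1.176, 2.978]
contact_force: [-0.6, -0.5, 0.6]
grip_width: 57.1
```

>>> carry_out:
  rows:
    - [1450,-220,500,0]

```text
time: 31.88
tool_pos: [670.7, -93.2, 331.2]
tcp_rot: [-1.569, 1.203, 2.978]
contact_force: [-0.1, 0.4, -0.0]
grip_width: 57.1
```

>>> carry_out:
  rows:
    - [1450,-220,500,0]

```text
time: 31.97
tool_pos: [678.6, -94.6, 328.5]
tcp_rot: [-1.57, 1.23, 2.977]
contact_force: [0.4, 0.1, -0.3]
grip_width: 56.9
```

>>> carry_out:
  rows:
    - [1450,-220,500,0]

```text
time: 32.05
tool_pos: [686.6, -96.1, 325.9]
tcp_rot: [-1.571, 1.258, 2.976]
contact_force: [0.4, 0.5, 0.2]
grip_width: 57.2
```

>>> carry_out:
  rows:
    - [1450,-220,500,0]

```text
time: 32.13
tool_pos: [695.0, -97.6, 323.4]
tcp_rot: [-1.572, 1.286, 2.975]
contact_force: [-0.7, -0.3, -0.1]
grip_width: 57.3
```

>>> carry_out:
  rows:
    - [1450,-220,500,0]

```text
time: 32.22
tool_pos: [703.6, -99.2, 320.9]
tcp_rot: [-1.574, 1.314, 2.974]
contact_force: [-0.3, 0.9, -0.1]
grip_width: 57.3
```

```bash
python3 - <<'E'
from h import *
st()
E
```

```text
t 32.22 tcp [703.61 -99.15 320.94] tilt 14.7 az 170.4 jawaz -99.5 jawelev -0.0 q [-0.24  1.03  0.04 -0.03  2.33  1.48] F [-0.33  0.88 -0.11] w 57.3
```

>>> carry_out:
  rows:
    - [1450,-220,500,0]

```text
time: 32.3
tool_pos: [712.4, -100.7, 318.7]
tcp_rot: [-1.575, 1.343, 2.972]
contact_force: [0.0, 0.5, -0.1]
grip_width: 56.7
```

>>> carry_out:
  rows:
    - [1450,-220,500,0]

```text
time: 32.38
tool_pos: [721.5, -102.3, 316.5]
tcp_rot: [-1.577, 1.373, 2.97]
contact_force: [-0.0, 0.1, -0.6]
grip_width: 57.1
```

>>> carry_out:
  rows:
    - [1450,-220,500,0]

```text
time: 32.47
tool_pos: [730.8, -103.9, 314.5]
tcp_rot: [-1.581, 1.402, 2.967]
contact_force: [-0.4, 0.3, 0.3]
grip_width: 57.1
```

>>> carry_out:
  rows:
    - [1450,-220,500,0]

```text
time: 32.55
tool_pos: [740.3, -105.6, 312.7]
tcp_rot: [-1.585, 1.432, 2.962]
contact_force: [0.5, 0.5, -0.2]
grip_width: 57.0
```

>>> carry_out:
  rows:
    - [1450,-220,500,0]

```text
time: 32.63
tool_pos: [750.0, -107.2, 310.9]
tcp_rot: [-1.592, 1.463, 2.956]
contact_force: [0.0, 0.1, -0.3]
grip_width: 57.1
```

>>> carry_out:
  rows:
    - [1450,-220,500,0]

```text
time: 32.72
tool_pos: [759.9, -109.0, 309.4]
tcp_rot: [-1.604, 1.493, 2.944]
contact_force: [-0.2, -0.7, 0.4]
grip_width: 57.0
```

>>> carry_out:
  rows:
    - [1450,-220,500,0]

```text
time: 32.8
tool_pos: [770.1, -110.7, 307.9]
tcp_rot: [-1.632, 1.524, 2.915]
contact_force: [-0.2, 0.3, -0.5]
grip_width: 56.9
```

>>> carry_out:
  rows:
    - [1450,-220,500,0]

```text
time: 32.88
tool_pos: [780.3, -112.4, 306.7]
tcp_rot: [-1.77, 1.555, 2.778]
contact_force: [-0.8, 0.6, -0.7]
grip_width: 57.0
```

>>> carry_out:
  rows:
    - [1450,-220,500,0]

```text
time: 32.97
tool_pos: [790.8, -114.2, 305.5]
tcp_rot: [1.776, 1.554, 0.04]
contact_force: [0.7, 0.1, -0.9]
grip_width: 57.0
```

```bash
python3 - <<'E'
from h import *
st()
E
```

```text
t 32.97 tcp [ 790.8  -114.17  305.53] tilt 0.9 az 2.3 jawaz -99.4 jawelev -0.2 q [-0.24  1.03  0.04  0.01  2.06  1.5 ] F [ 0.7   0.14 -0.86] w 57.0
```

>>> carry_out:
  rows:
    - [-15,0,0,-5]
    - [-45,-2,0,-10]
    - [-82,-5,0,-16]
    - [-120,-8,-5,-21]
    - [-158,-11,-20,-21]
    - [-195,-14,-40,-21]
    - [-225,-17,-60,-21]
    - [-248,-20,-80,-21]
    - [-262,-22,-98,-21]
    - [-268,-23,-105,-21]
    - [-268,-23,-105,-21]
    - [-268,-23,-105,-21]

```text
time: 33.97
tool_pos: [524.1, -137.8, 202.6]
tcp_rot: [1.768, 1.549, -0.335]
contact_force: [0.0, -0.9, 0.3]
grip_width: 56.8
```

```bash
python3 - <<'E'
from h import *
o=st();im=capture("wrist");c=cam("wrist",o)
P=[522.28,-136.87,-.53]
for nm,L in dict(body=[(-46,-31,38),(46,-31,38),(46,31,38),(-46,31,38)],rail=[(-28,-20,62),(28,-20,62),(28,20,62),(-28,20,62)]).items():
    q=proj(c,pack(P,L));print(nm,q.tolist());cv2.polylines(im,[np.round(q*16).astype(int)],True,(255,0,255),1,shift=4)
cv2.imwrite("pics/w6.png",im[:,:,::-1])
im=capture("wrist");h=cv2.cvtColor(im,cv2.COLOR_RGB2HSV);m=((h[...,0]>5)&(h[...,0]<18)&(h[...,1]>170)&(h[...,2]>120)).astype(np.uint8)
n,l,s,ce=cv2.connectedComponentsWithStats(m)
for i in range(1,n):
    if s[i,4]>60: print(s[i],ce[i],back(c,ce[i],38),cv2.minAreaRect(np.argwhere(l==i)[:,::-1].astype(np.float32)))
E
```

```text
t 33.97 tcp [ 524.11 -137.76  202.58] tilt 1.3 az -19.2 jawaz -120.5 jawelev -0.2 q [-0.4   0.38  1.54  0.    1.2   1.7 ] F [ 0.03 -0.93  0.32] w 56.8
body [[311.89215915136356, 233.51184621245505], [313.9827017202935, 148.8941714527196], [252.89634897971524, 149.03202937068866], [255.46741426635768, 233.58371088167436]]
rail [[303.35494875766227, 225.6654219413332], [304.2473473860233, 170.72390387140823], [262.5234567572823, 170.8074918529438], [263.740152596665, 225.71949383751127]]
[257 154  57  15 758] [285.45 160.22] [ 551.08 -156.11   38.  ] ((285.0, 161.0), (14.0, 56.0), 90.0)
[258 222  53  12 383] [284.1  229.15] [ 486.79 -116.64   38.  ] ((283.9613037109375, 227.81832885742188), (52.158409118652344, 10.742250442504883), 1.2188752889633179)
```

>>> carry_out:
  rows:
    - [-2,1,-15,-1]
    - [-4.5,1,-45,-1]
    - [-4.5,1,-80,-1]
    - [-4.5,1,-112,-1]
    - [-4.5,1,-136,-1]
    - [-4.5,1,-150,-1]
    - [-4.5,1,-157,-1]
    - [-4.5,1,-160,-1]
    - [-4.5,1,-161,-1]
    - [-4.5,1,-161,-1]

```text
time: 34.9
tool_pos: [521.5, -137.0, 42.5]
tcp_rot: [1.763, 1.547, -0.356]
contact_force: [-0.3, -0.5, 0.7]
grip_width: 56.8
```

```bash
python3 - <<'E'
from h import *
st()
E
```

```text
t 34.90 tcp [ 521.51 -136.97   42.54] tilt 1.4 az -20.4 jawaz -121.4 jawelev -0.3 q [-0.4   0.57  1.73  0.    0.82  1.72] F [-0.34 -0.46  0.69] w 56.8
```

>>> carry_out:
  hand: 20
  rows:
    - [0,0,0,0]
    - [0,0,0,0]
    - [0,0,0,0]
    - [0,0,0,0]
    - [0,0,0,0]
    - [0,0,5,0]
    - [0,0,20,0]
    - [0,0,50,0]
    - [0,0,88,0]
    - [0,2,125,7]
    - [5,5,162,14]
    - [10,10,198,21]
    - [20,15,230,28]
    - [32,20,260,35]
    - [46,26,285,42]
    - [62,32,305,49]
    - [78,37,318,56]
    - [94,41,325,63]
    - [108,44,328,70]
    - [120,46,330,77]

```text
time: 36.57
tool_pos: [641.9, -90.6, 372.2]
tcp_rot: [1.821, 1.547, 1.052]
contact_force: [0.4, -0.2, -3.7]
grip_width: 39.7
```

>>> carry_out:
  rows:
    - [6,0,0,7]
    - [12,0,0,14]
    - [18,0,0,21]
    - [24,0,0,28]
    - [30,0,0,35]
    - [36,0,0,42]
    - [42,0,0,49]
    - [48,0,0,56]
    - [54,2,0,63]
    - [60,3,0,70]
    - [66,4,0,77]
    - [72,4,0,84]
    - [75,5,0,91]
    - [78,5,0,98]
    - [80,5,0,105]
    - [80,5,0,112]
    - [80,5,0,119]
    - [80,5,0,126]
    - [80,5,0,128]
    - [80,5,0,128]

```text
time: 38.23
tool_pos: [721.7, -85.6, 370.9]
tcp_rot: [1.788, 1.544, -3.028]
contact_force: [-0.8, -0.7, -3.5]
grip_width: 39.8
```

```bash
python3 - <<'E'
from h import *
st()
E
```

```text
t 38.23 tcp [721.68 -85.58 370.93] tilt 1.5 az -173.5 jawaz 84.0 jawelev -0.3 q [-0.22  0.81  0.33 -0.01  2.03 -1.69] F [-0.8  -0.74 -3.51] w 39.8
```

>>> carry_out:
  rows:
    - [11,-1,0,0]
    - [22,-2,0,0]
    - [33,-4,0,0]
    - [43,-5,0,0]
    - [52,-6,0,0]
    - [60,-7,0,0]

```text
time: 38.73
tool_pos: [759.0, -90.0, 358.7]
tcp_rot: [2.959, 1.564, -1.858]
contact_force: [0.8, 1.3, -1.9]
grip_width: 39.8
```

>>> carry_out:
  rows:
    - [1450,-170,500,0]

```text
time: 38.82
tool_pos: [769.6, -91.3, 356.3]
tcp_rot: [-1.831, 1.542, -0.366]
contact_force: [1.1, 0.3, -3.0]
grip_width: 39.6
```

>>> carry_out:
  rows:
    - [1450,-170,500,0]

```text
time: 38.9
tool_pos: [781.3, -92.7, 353.5]
tcp_rot: [-1.712, 1.511, -0.247]
contact_force: [0.1, -0.7, -3.9]
grip_width: 40.2
```

>>> carry_out:
  rows:
    - [1450,-170,500,0]

```text
time: 38.98
tool_pos: [793.0, -94.1, 350.9]
tcp_rot: [-1.674, 1.481, -0.209]
contact_force: [0.4, -0.1, -3.6]
grip_width: 39.6
```

>>> carry_out:
  rows:
    - [1450,-170,500,0]

```text
time: 39.07
tool_pos: [804.6, -95.5, 348.6]
tcp_rot: [-1.654, 1.449, -0.189]
contact_force: [0.0, -0.3, -2.8]
grip_width: 39.6
```

>>> carry_out:
  rows:
    - [1450,-170,500,0]

```text
time: 39.15
tool_pos: [816.4, -96.9, 346.6]
tcp_rot: [-1.643, 1.418, -0.178]
contact_force: [0.3, 0.4, -3.6]
grip_width: 39.7
```

>>> carry_out:
  rows:
    - [1450,-170,500,0]

```text
time: 39.23
tool_pos: [828.1, -98.4, 344.7]
tcp_rot: [-1.635, 1.387, -0.17]
contact_force: [0.2, 0.8, -1.9]
grip_width: 40.0
```

>>> carry_out:
  rows:
    - [1450,-170,500,0]

```text
time: 39.32
tool_pos: [839.9, -99.8, 343.0]
tcp_rot: [-1.629, 1.355, -0.165]
contact_force: [-0.6, -1.0, -4.1]
grip_width: 39.7
```

>>> carry_out:
  rows:
    - [1450,-170,500,0]

```text
time: 39.4
tool_pos: [851.7, -101.3, 341.5]
tcp_rot: [-1.625, 1.324, -0.161]
contact_force: [-0.5, 0.1, -3.1]
grip_width: 39.7
```

>>> carry_out:
  rows:
    - [1450,-170,500,0]

```text
time: 39.48
tool_pos: [863.5, -102.7, 340.2]
tcp_rot: [-1.621, 1.292, -0.157]
contact_force: [-0.4, -0.5, -2.7]
grip_width: 39.9
```

>>> carry_out:
  rows:
    - [1450,-170,500,0]

```text
time: 39.57
tool_pos: [875.2, -104.2, 339.0]
tcp_rot: [-1.618, 1.26, -0.155]
contact_force: [0.9, -0.3, -4.0]
grip_width: 39.6
```

>>> carry_out:
  rows:
    - [1450,-170,500,0]

```text
time: 39.65
tool_pos: [886.9, -105.6, 338.1]
tcp_rot: [-1.616, 1.229, -0.153]
contact_force: [-0.5, -0.2, -4.3]
grip_width: 39.8
```

>>> carry_out:
  rows:
    - [1450,-170,500,0]

```text
time: 39.73
tool_pos: [898.5, -107.0, 337.3]
tcp_rot: [-1.614, 1.197, -0.151]
contact_force: [0.3, -0.0, -4.1]
grip_width: 39.8
```

>>> carry_out:
  rows:
    - [1450,-170,500,0]

```text
time: 39.82
tool_pos: [910.0, -108.5, 336.7]
tcp_rot: [-1.612, 1.165, -0.149]
contact_force: [-0.6, 0.6, -3.2]
grip_width: 39.7
```

>>> carry_out:
  rows:
    - [1450,-170,500,0]

```text
time: 39.9
tool_pos: [921.4, -109.9, 336.2]
tcp_rot: [-1.61, 1.134, -0.148]
contact_force: [0.7, 0.5, -3.9]
grip_width: 39.8
```

```bash
python3 - <<'E'
from h import *
st()
E
```

```text
t 39.90 tcp [ 921.42 -109.87  336.22] tilt 25.0 az -8.5 jawaz 83.6 jawelev -1.0 q [-0.21  1.03  0.04  0.03  1.64 -1.67] F [ 0.68  0.47 -3.87] w 39.8
```

>>> carry_out:
  rows:
    - [1450,-170,500,0]

```text
time: 39.98
tool_pos: [932.7, -111.3, 335.9]
tcp_rot: [-1.609, 1.102, -0.146]
contact_force: [0.5, 0.3, -4.7]
grip_width: 39.9
```

>>> carry_out:
  rows:
    - [1450,-170,500,0]

```text
time: 40.07
tool_pos: [943.8, -112.7, 335.8]
tcp_rot: [-1.607, 1.071, -0.145]
contact_force: [0.3, 0.2, -3.5]
grip_width: 39.5
```

>>> carry_out:
  rows:
    - [1450,-170,500,0]

```text
time: 40.15
tool_pos: [954.8, -114.0, 335.8]
tcp_rot: [-1.606, 1.04, -0.144]
contact_force: [0.8, -0.6, -3.8]
grip_width: 39.5
```

>>> carry_out:
  rows:
    - [-15,0,0,0]
    - [-40,0,0,0]
    - [-75,0,0,0]
    - [-112,0,0,0]
    - [-150,0,0,0]
    - [-188,0,0,0]
    - [-226,0,0,0]
    - [-264,0,0,0]
    - [-302,5,0,0]
    - [-340,15,0,0]
    - [-376,30,0,0]
    - [-410,50,0,0]
    - [-440,75,0,0]
    - [-460,105,0,0]
    - [-470,140,0,0]
    - [-472,178,0,0]
    - [-472,215,0,0]
    - [-472,252,0,0]
    - [-470,290,0,0]
    - [-466,325,0,0]

```text
time: 41.82
tool_pos: [487.8, 213.3, 338.6]
tcp_rot: [-1.599, 1.035, -0.137]
contact_force: [0.9, -0.3, -3.6]
grip_width: 40.1
```

```bash
python3 - <<'E'
from h import *
loc(120);o=get_obs();p=(558.9,200.1,-.105)
for zz in(150,75,62): print(zz,bay2w(p,120,[(-1.5,-.6,zz)])-o["tool_pos"])
E
```

```text
t 41.82 tcp [487.82 213.32 338.61] tilt 30.7 az -7.9 jawaz 83.5 jawelev -0.8 q [ 0.43  0.06  1.7  -0.35  0.95 -0.89] F [ 0.91 -0.26 -3.6 ] w 40.1
local [  75.89 -114.3   275.59]
150 [[   7.72  113.52 -147.46]]
75 [[  45.01  109.59 -212.41]]
62 [[  51.48  108.91 -223.67]]
```

>>> carry_out:
  rows:
    - [0,25,-5,0.3]
    - [2,60,-25,0.5]
    - [4,90,-60,0.5]
    - [6,108,-100,0.5]
    - [9,114,-138,0.5]
    - [20,113,-168,0.5]
    - [34,111,-193,0.5]
    - [45,110,-212,0.5]
    - [49,109,-219,0.5]
    - [51.5,109,-223.5,0.5]
    - [51.5,109,-223.5,0.5]
    - [51.5,109,-223.5,0.5]

```text
time: 42.82
tool_pos: [539.8, 322.8, 117.2]
tcp_rot: [-1.594, 1.032, -0.125]
contact_force: [-0.5, -0.1, -3.0]
grip_width: 39.7
```

```bash
python3 - <<'E'
from h import *
loc(120);o=get_obs();p=(558.9,200.1,-.105)
for zz in(54,48,45,42.5): print(zz,bay2w(p,120,[(-1,-.3,zz)])-o["tool_pos"])
E
```

```text
t 42.82 tcp [539.78 322.83 117.2 ] tilt 30.9 az -7.1 jawaz 84.0 jawelev -0.7 q [ 0.59  0.5   1.76 -0.68  0.56 -0.36] F [-0.46 -0.13 -3.02] w 39.7
local [-0.    0.05 63.74]
54 [[ 3.95 -0.77 -8.93]]
48 [[  6.93  -1.08 -14.13]]
45 [[  8.42  -1.24 -16.73]]
42.5 [[  9.67  -1.37 -18.89]]
```

>>> carry_out:
  rows:
    - [1,-0.3,-2,0]
    - [2,-0.5,-4.5,0]
    - [3,-0.8,-7,0]
    - [4,-0.8,-9,0]
    - [4,-0.8,-9,0]

```text
time: 43.23
tool_pos: [543.7, 321.9, 107.8]
tcp_rot: [-1.595, 1.033, -0.125]
contact_force: [0.1, -1.3, -3.8]
grip_width: 39.9
```

>>> carry_out:
  rows:
    - [0.8,0,-1.3,0]
    - [1.7,0,-3,0]
    - [2.4,0,-4.2,0]
    - [3,0,-5.2,0]
    - [3,0,-5.2,0]

```text
time: 43.65
tool_pos: [546.7, 321.9, 102.3]
tcp_rot: [-1.595, 1.033, -0.126]
contact_force: [-0.3, 0.9, -3.6]
grip_width: 40.1
```

```bash
python3 - <<'E'
from h import *
loc(120)
E
```

```text
t 43.65 tcp [546.71 321.85 102.26] tilt 30.8 az -7.2 jawaz 84.0 jawelev -0.7 q [ 0.58  0.53  1.76 -0.71  0.54 -0.33] F [-0.34  0.94 -3.6 ] w 40.1
local [-1.42 -0.19 47.31]
```

No contact yet, inside the walls. Continue gently.

>>> carry_out:
  rows:
    - [0.5,0,-0.9,0]
    - [1,0,-1.8,0]
    - [1.5,0,-2.6,0]
    - [1.5,0,-2.6,0]

```text
time: 43.98
tool_pos: [548.3, 321.8, 99.9]
tcp_rot: [-1.595, 1.033, -0.126]
contact_force: [-1.8, -0.6, -1.4]
grip_width: 39.7
```

```bash
python3 - <<'E'
from h import *
loc(120)
E
```

```text
t 43.98 tcp [548.29 321.85  99.89] tilt 30.8 az -7.2 jawaz 84.0 jawelev -0.7 q [ 0.58  0.53  1.76 -0.71  0.53 -0.33] F [-1.78 -0.61 -1.39] w 39.7
local [-1.24 -0.04 44.47]
```

>>> carry_out:
  rows:
    - [0.4,0,-0.7,0]
    - [0.8,0,-1.3,0]
    - [0.8,0,-1.3,0]

```text
time: 44.23
tool_pos: [549.7, 321.7, 99.6]
tcp_rot: [-1.595, 1.031, -0.125]
contact_force: [-3.1, -3.6, 4.3]
grip_width: 39.4
```

>>> carry_out:
  hand: 57
  rows:
    - [0,0,0,0]
    - [0,0,0,0]
    - [0,0,0,0]
    - [0,0,0,0]

```text
time: 44.57
tool_pos: [549.8, 322.0, 99.8]
tcp_rot: [-1.594, 1.031, -0.125]
contact_force: [0.4, 0.2, 0.0]
grip_width: 56.3
```

>>> carry_out:
  rows:
    - [-5,0.5,9,0]
    - [-14,2,25,0]
    - [-30,4,52,0]
    - [-48,5,84,0]
    - [-62,0,112,0]
    - [-68,-25,135,0]
    - [-72,-60,150,0]
    - [-74,-90,155,0]
    - [-74,-100,155,0]
    - [-74,-100,155,0]

```text
time: 45.4
tool_pos: [475.2, 220.1, 256.2]
tcp_rot: [-1.592, 1.029, -0.125]
contact_force: [1.0, 0.2, -0.3]
grip_width: 56.7
```

```bash
python3 - <<'E'
from h import *
loc(0);o=get_obs();im=capture("wrist");c=cam("wrist",o);sd=capture("side")
p=(558.9,200.1,-.105)
for k in(-120,-40,40,120):
    for l in([(-46,-31,38),(46,-31,38),(46,31,38),(-46,31,38)],): cv2.polylines(im,[np.round(proj(c,bay2w(p,k,l))*16).astype(int)],True,(255,0,255),1,shift=4)
a=cv2.resize(im[60:340,60:520],(800,487),interpolation=cv2.INTER_CUBIC)
cv2.imwrite("pics/f.png",a[:,:,::-1]);cv2.imwrite("pics/fs.png",sd[:,:,::-1])
E
```

```text
t 45.40 tcp [475.23 220.09 256.18] tilt 31.0 az -7.2 jawaz 83.9 jawelev -0.6 q [ 0.46  0.12  1.87 -0.44  0.74 -0.74] F [ 0.97  0.19 -0.27] w 56.7
local [ 23.21  11.11 210.82]
```

View pics/f.png

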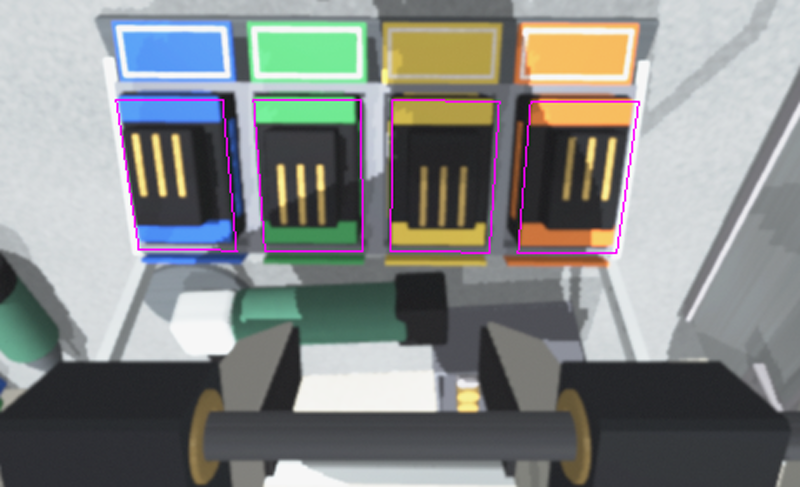

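```bash
python3 -c "
from plant import *
print(close_job())"
```

```text
the job is handed in; nothing more can be done
None
```

I put all three packs in their bays and handed the job in at about 45 s of the 72 s. The blue and orange packs came from the bench, and the green pack from the orange bay. The yellow pack and the other things were left alone.

The move commands cannot tilt the gripper. I tilted and straightened it by pressing it, a little per call, against the arm's reach limit.

**Last checks**
- **Seating:** the final wrist picture shows each pack in the bay with its own label, rail up. All three packs look seated as far down as the stored yellow one, within a few mm of the outlines for a fully seated pack. I judged this by eye from that picture and did not check the height by number.
- **Robot clear:** the last reading had the gripper open and empty above the rack, with about 1 N on the tool, so it was touching nothing.
- **Bystanders:** I did not look again at the bench after the last placement. No unexpected contact showed in the forces there.

**What did not go smoothly**
- **Blue pack:** the wrist joint reached its limit and the pack pressed on its bay at about 28 N, with readings up to about 43 N at the wrist. I backed off and set it down lightly, tilted about 3° flatter than the bay. Its front end then dropped a few mm on release.
- **Arm jolt:** early on, a fast move drove the arm to its reach limit and the wrist force read about 85 N, under the 120 N limit. It touched nothing that I could see.
- **Rack position:** my first estimate was about 2 mm off along the slope. I corrected it before moving the green pack.

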